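Set the contact shoe on a fuse-contact test fixture with a gauge blade

ROBOT

A 7-joint arm with a two-finger parallel gripper is mounted at the origin on the work surface. World frame = base frame: x ahead of the robot, y to its left, z up, the work surface at z = 0. Lengths are in mm, angles in rad, forces in N, time in s.
With the tool pointing down it reaches from about 425 to 950 mm from the base axis. Payload 4.7 kg.
Tool frame: the origin (TCP) lies at the very end of the fingers, on their centre line; the grasp point (between the pads) lies 19 mm behind it; z points along the fingers, y is the line along which they close (so a half turn about z gives the same grasp; the last joint's range is limited). The gripper opens to 85 mm and grips with 20 to 120 N. Pads are 22 mm wide; open, the fingers measure 114 mm over their backs; the gripper's body (76 mm by 85 mm) begins 54 mm behind the grasp point. The pads swing forward as they close: fully open they stand 13 mm farther back than shut.
Start: joints at [-1.36, 0.469, -0.049, 1.532, 0.024, 1.141, -0.082], TCP at [160.275, 655.714, 231.335] pointing down, gripper open.
Joint ranges: [-2.59, 2.59], [-0.33, 1.99], [-1.39, 1.29], [0.1, 2.45], [-1.04, 4.18], [0.21, 1.99], [-2.66, 2.66]. Speed limits (rad/s): [2.57, 2.57, 3.14, 3.14, 3.14, 3.14, 3.14].

INTERFACE

Orientations are given as a unit quaternion [x, y, z, w].
In Python, from rig import robot, eyes, sign_off gives the robot as it stands.
- The arm moves only by the tool apply_moves, never from a script. Its argument "increments" is a list of rows, each an object with "twist": the turn, a rotation vector about the tool's x, y, z in degrees, a list of three; "translation": the shift along the tool's x, y, z in m, a list of three; "gripper": the closure in counts, from 0 (fully open) to 255 (shut). A call has 1 to 5 rows; each row shifts and turns the commanded pose from where the row before left it, along the tool's axes as they then stand; what a row does not reach is not made up. A row lasts 1/8 s, in which the tool goes at most 62.5 mm and 10.7 degrees, less where a joint would pass 70% of its speed; a pose out of reach is approached as far as the arm can. A call with a gripper value outside its range is refused whole. The fingers move at their own pace and stop on an object; "force" is the grip in N (left out, the last holds). Time passes only in rows, so rows that do not move let the fingers close. It gives the time, the measured TCP pose, the force, the opening and the grip force at its end, in the units of the state.
- robot.get_obs(): the state, without advancing time (a new reading comes with each control period).
- eyes.grab_frame(name): name is "scene" or "top" or "wrist"; returns the picture (480x640x3 uint8, red, green, blue); there is no depth.
- eyes.calibration(name): a dict with "vfov" (degrees; the focal length in pixels is half the picture's height over the tangent of half this angle, whatever the lens; pixels are square), "cx", "cy" (the principal point, pixels), "k1" (the pictures are not rectified: a ray, as slopes to the right and down, at radius r is drawn at 1 + k1 r^2 times it, then the intrinsics apply), "eye" and "rotation" of the camera in the world. Camera axes: x right, y down, z forward; pixel columns grow to the right and rows downward; lengths in mm; the calibration is good to about 2 mm. A picture is of the moment at which its call begins: read the wrist's pose just before it. calibration takes no time and is no camera call; for the wrist camera it gives the pose at the moment of the call.
- sign_off(): hands the job in; it is judged then, once.
The state is a dict: "t": time; "joint_pos": joint angles; "joint_velocities": joint speeds; "joint_efforts": joint torques, N m; "eef_pos": TCP position; "tool_rot": TCP orientation; "wrist_force": force on the tool from outside, world axes, zero at the start; "torque": the same for the moment, N m; "gripper_width": opening from 0.0 (shut) to 1.0 (fully open); "finger_force": force on a finger pad.
Only numpy, scipy, OpenCV 4.12 (cv2) and the standard library are available. Lean on these libraries where they do the work, as an engineer would, in place of code of your own. Each camera call takes 0.05 s, during which the arm holds its last target. There are 200 camera calls.

TASK

On the fuse contact test fixture, push the gauge blade by its upright grip fully home against the back stop, then turn the spade-headed adjusting screw clockwise, trying the blade as you go, until the blade just drags: it should take about 6 N to slide it. Leave the blade home in the gap under that drag for the voltage drop test, never clamp it hard, and do not disturb the fuse, the carrier and the bolts beside the fixture.

Things in the scene. Friction and masses are not known exactly. Their poses are not given: they have to be found in the camera images.
- fixture: Fixed contact test fixture on the tiled shelf. Aluminium base plate 180 x 100 x 12 mm, black bakelite block, flat copper lower contact on top (x -82..+52 mm, 36 mm wide, top at z = 50 mm), two side guides 28 mm apart (x -20..+40 mm, up to z = 57 mm). Origin: on the shelf, 5 mm inwards of the plate's centre; x points inwards along the blade, from its grip to the back stop; z up.
- stop (a point): Middle of the face of the black back stop, at fixture x = +48 mm, z = 53 mm; the blade's tip butts here when home. Same axes as the fixture.
- bridge (a point): Top centre of the aluminium bridge over the blade, on the screw's axis (fixture x = +10 mm, y = 0, z = 92 mm). Bridge 30 mm along x, 80 mm along y, on two columns (y 27..39 mm either side, 26 mm along x). Same axes as the fixture.
- screw: Steel adjusting screw, upright on the bridge's axis, 12 mm shank. Its head is a flat spade 44 mm long along the screw's own x, 10 mm thick along its y, 26 mm high (z 111..137 mm), with an 18 mm collar 4 mm high under it. Clockwise from above lowers it with the shoe, 4 mm a turn; about 0.06 N m of friction, too steady to tell when the shoe touches. Starts 0..0.4 rad clockwise from fixture x.
- screw_head (a point): Centre of the top of the screw's spade head, about 137 mm above the shelf; the spade's flat sides reach 26 mm down from here. It sinks with the turning.
- shoe: Brass shoe 30 x 22 x 8 mm under the bridge, pressed by the screw through disc springs; its copper facing is worn by an unknown 0 to 1.45 mm. Origin: centre of its unworn underside. At first the worn face stands 0.2 to 1.9 mm off the blade. Once it touches, each further radian clockwise adds about 6 N to the force that slides the blade; anticlockwise takes it off again.
- gauge: Gauge blade: flat steel blade 137 x 25 x 6 mm with an upright grey grip at its outer end, about 180 g, lying on the lower contact, its tip already under the shoe, drawn out 12 to 22 mm from home. Origin: under the grip's centre on the blade's underside; x along the blade to its tip. Free it slides with 1 N or less, rightly set with about 6 N; below 4 N is too loose, above 8.5 N too tight.
- grip_top (a point): Top centre of the gauge's grip, 52 mm above the gauge's origin. The grip is 12 mm thick along x, 30 mm wide along y and stands 46 mm above the blade. With the blade home it lies at fixture x = -83 mm, z = 102 mm.
- gauge_tip (a point): Middle of the blade's tip end face, 131 mm along x from the gauge's origin; at the stop when home.
- fuse: Bystander: white ceramic knife-blade fuse, body 46 x 44 x 44 mm, 108 mm over its blades, beside the fixture. Origin: centre of its underside.
- carrier_grip: Bystander: grey plastic fuse carrier with a bow handle, 90 x 34 x 58 mm, beside the fixture. Origin: centre of its underside.
- bolt_a: Bystander: brass bolt with nut standing on its hexagon head, 42 mm high, behind the fixture. Origin: centre of its underside.
- bolt_b: Bystander: the second brass bolt with nut, the same. Origin: centre of its underside.
Things that resemble listed ones, but are neither listed nor needed, are in the scene too. Of the things shaped like the gauge, the steel one is meant.

How it is judged (in metres and radians):
On the way, in this order (a step that is already met when the one before it is completed fails the run):
1. the gauge blade is pushed home against the back stop (within 4 mm) while the shoe does not yet press on it (x of gauge_tip in the frame of fixture above 0.044 m and contact force between shoe and gauge below 1.5 N), for 0.2 s.
2. the screw is turned down until the shoe bears on the blade so that it just drags (3 to 7.5 N on the blade) (contact force between shoe and gauge between 3 and 7.5 N), for 0.2 s.
At the end, for the whole second after the job is handed in: The gauge blade lies flat in the gap, at rest, its tip within 4 mm of the back stop, and the shoe bears on it with 3 to 7.5 N, so that sliding it takes about 4 to 8.5 N (all of step 2 and x of gauge_tip in the frame of fixture above 0.044 m and z of gauge_tip in the frame of fixture below 0.056 m and angle between gauge's own z axis and vertical below 0.05 rad and linear speed of gauge below 0.01 m/s); the robot touches nothing.
It fails at once if the blade is clamped hard (shoe force above 13 N) (contact force between shoe and gauge above 13 N).
It fails at once if the fuse is moved by more than 20 mm (distance of fuse from where it was at the start of the episode above 0.02 m).
It fails at once if the fuse carrier is moved by more than 20 mm (distance of carrier_grip from where it was at the start of the episode above 0.02 m).
It fails at once if the first bolt is moved by more than 20 mm (distance of bolt_a from where it was at the start of the episode above 0.02 m).
It fails at once if the second bolt is moved by more than 20 mm (distance of bolt_b from where it was at the start of the episode above 0.02 m).
It also fails if it takes over 72 s, if anything falls off the work surface, if the arm or the gripper's body presses on something with over 40 N, if the wrist force passes 120 N, or if a joint passes its speed limit or range.

## Working session

There is one attempt and no reset: what is moved stays moved. The work goes in short steps, Python scripts to look and compute and a tool call to move; the robot and the scene stay as the last step left them, time stands still between calls to the robot, and variables do not carry over. Pictures are saved under pics/ and viewed, at most 10 in all, crops included, and the job is handed in when it is done.

Besides the shell and the picture viewer there is one more tool, called after "Request:" as a command line: name --argument value ..., lists and objects as JSON in quotes. apply_moves: Moves the arm, as the interface text tells. Its arguments: {"type":"object","properties":{"increments":{"type":"array"},"force":{"type":"number"}},"required":["increments"]}

```bash
ls; mkdir -p pics
cat > h.py <<'E'
import numpy as np, cv2
from rig import robot, eyes
def K(c):
    f=240/np.tan(np.radians(c['vfov'])/2); return np.array([[f,0,c['cx']],[0,f,c['cy']],[0,0,1]])
def dist(c): return np.array([c['k1'],0,0,0,0.])
def ray(c,px):
    p=cv2.undistortPoints(np.array(px,float).reshape(-1,1,2),K(c),dist(c)).reshape(-1,2)
    d=np.c_[p,np.ones(len(p))]@np.array(c['rotation']).reshape(3,3).T
    return np.array(c['eye'],float),d
def onz(c,px,z):
    e,d=ray(c,px); return e+d*((z-e[2])/d[:,2])[:,None]
def proj(c,X):
    R=np.array(c['rotation']).reshape(3,3); X=(np.array(X,float).reshape(-1,3)-np.array(c['eye']))@R
    return cv2.projectPoints(X,np.zeros(3),np.zeros(3),K(c),dist(c))[0].reshape(-1,2)
E
python3 - <<'E'
from h import *
print(robot.get_obs())
ims=[]
for n in('scene','top'):
    im=eyes.grab_frame(n)[...,::-1]; cv2.imwrite(f'pics/{n}0.png',im); print(n,eyes.calibration(n))
E
```

```text
pics
{'t': 0.0, 'joint_pos': array([-1.35987495,  0.46947171, -0.04857085,  1.53369391,  0.02409926,
        1.1410253 , -0.08229831]), 'joint_velocities': array([-0.00132672, -0.00122938, -0.00095704, -0.00123064,  0.00018219,
        0.00131836,  0.00066836]), 'joint_efforts': array([ 6.27331592e-04, -5.10295272e+01, -4.65137023e-02, -2.37720913e+01,
        1.06994505e-02,  7.43475772e-03, -2.06370025e-06]), 'eef_pos': array([160.19561757, 655.10472847, 230.24096395]), 'tool_rot': array([ 1.19617762e-01,  9.92819509e-01, -1.00334159e-03, -7.78915760e-05]), 'wrist_force': array([ 0.28265934, -0.35571856, -0.23067307]), 'torque': array([-0.00726203,  0.02638691,  0.00196386]), 'finger_force': 0.0, 'gripper_width': 0.9972053162059402}
scene {'vfov': 55.70379237867538, 'cx': 320.9663286531903, 'cy': 249.11573551124422, 'k1': -0.04373492366341741, 'eye': array([1081.1421188,   75.979561 ,  519.6811261]), 'rotation': array([ 0.58969334,  0.68779743, -0.31393955, -0.28396905])}
top {'vfov': 45.84830603182017, 'cx': 327.1673524363597, 'cy': 235.09742713632124, 'k1': -0.12276040788996485, 'eye': array([ 483.86501392,   31.02739229, 1093.90917701]), 'rotation': array([-0.7026994 ,  0.70946119, -0.04721289,  0.02548166])}
```

View pics/scene0.png

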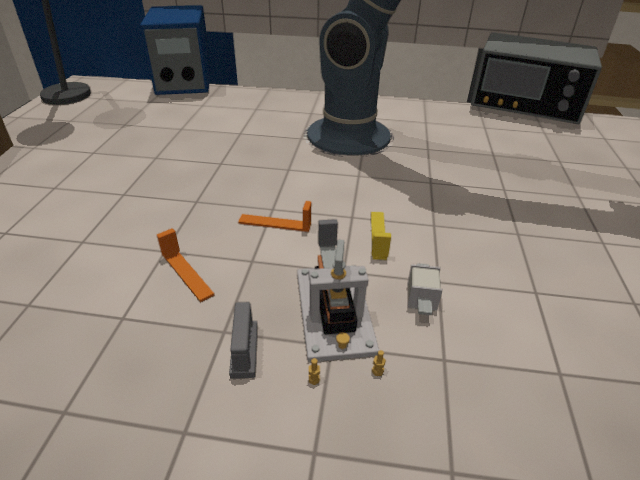

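View pics/top0.png

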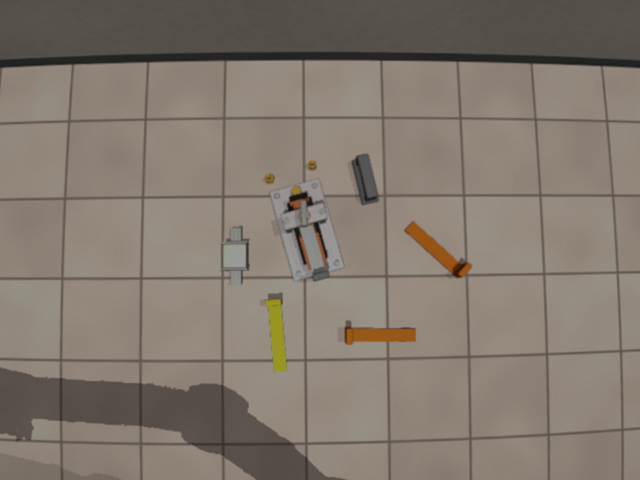

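The scene view shows the fixture at about (338,310). The steel gauge's grey grip is at (328,235) and the spade head at (340,255). In the top view the grip is at (320,273) and the spade at (304,212). 

Gauge-shaped things in the top view are steel (320,273), yellow (277,335), orange (380,335) and orange (437,250). The steel one in the fixture is the one meant, and I'll confirm it in a crop.

```bash
sed -i "s/np.array(c\['rotation'\]).reshape(3,3)/Rot(c)/; 1a from scipy.spatial.transform import Rotation as Ro\ndef Rot(c): return Ro.from_quat(c['rotation']).as_matrix()" h.py
python3 - <<'E'
from h import *
t=cv2.imread('pics/top0.png')[170:290,250:360]; s=cv2.imread('pics/scene0.png')[205:375,285:395]
a=cv2.resize(t,None,fx=5,fy=5,interpolation=3)[:600,:420+130]
b=cv2.resize(s,None,fx=3.5,fy=3.5,interpolation=3)[:, :385]
o=np.zeros((600,800,3),np.uint8); o[:600,:440]=cv2.resize(t,(550,600),interpolation=3)[:,60:500]; 
bb=cv2.resize(s,(360,556),interpolation=3); o[:556,440:]=bb
cv2.imwrite('pics/c1.png',o)
c=eyes.calibration('top')
for n,p,z in(('grip',(320,271),102),('spade',(304,212),137),('bolt',(269,178),42),('bolt2',(312,165),42),('fuse',(235,255),44),('carr',(366,178),58)): print(n,onz(c,[p],z))
E
```

```text
grip [[523.18911803  13.14830667 102.        ]]
spade [[622.35356577  40.01990115 137.        ]]
bolt [[701.27084372 106.40422507  42.        ]]
bolt2 [[725.77977174  25.24491011  42.        ]]
fuse [[556.44217669 169.21446861  44.        ]]
carr [[697.00244417 -75.01112312  58.        ]]
```

View pics/c1.png

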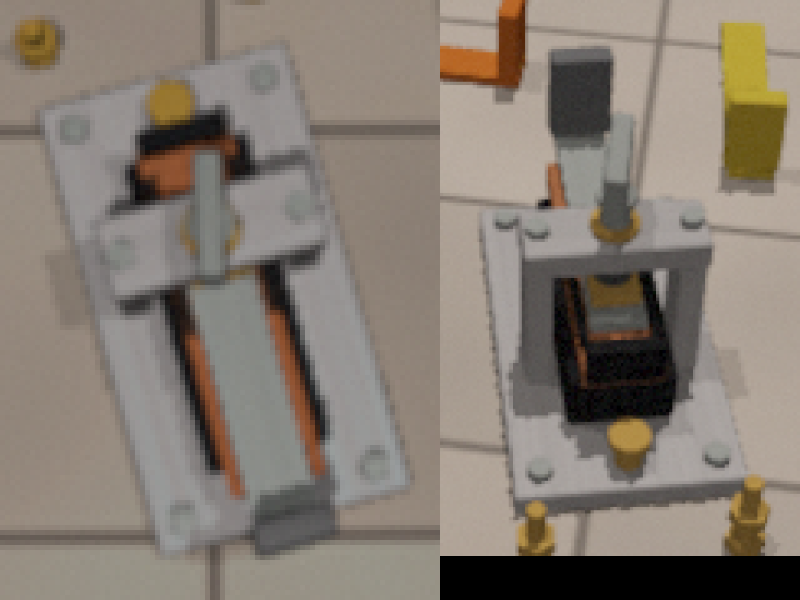

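The crop confirms it: a light steel blade with a grey grip at crop (297,533), lying in the fixture under the bridge. The orange and yellow ones lie loose on the shelf. The spade runs from crop (208,152) to (210,280), and the plate corners are visible.

Run:
```python
from h import *
c=eyes.calibration('top')
px=lambda l:[(262+u/5,170+v/5) for u,v in l]
P=onz(c,px([(40,108),(285,40),(410,480),(165,550)]),12)[:,:2]
print(P, [np.linalg.norm(P[i]-P[i-1]) for i in range(4)])
dx=(P[0]+P[1]-P[2]-P[3]); print('fix yaw',np.arctan2(dx[1],dx[0])); u=dx/np.linalg.norm(dx)
o=P.mean(0)+5*u; print('origin',o,'screw',o+10*u,'grip home',o-83*u)
S=onz(c,px([(208,152),(210,280)]),137)[:,:2]; d=S[0]-S[1]; print('spade',S.mean(0),np.linalg.norm(d),np.arctan2(d[1],d[0]))
G=onz(c,px([(297,533)]),102)[0,:2]; print('grip',G,'fix x,y',(G-o)@u,(G-o)@[-u[1],u[0]])
b=robot.get_obs(); R=Ro.from_quat(b['tool_rot']).as_matrix(); print(R)
print(R.T@np.array([570-160,28-655,0]))
```

```text
[[680.72160542 106.58017894]
 [706.85285711  11.70505682]
 [535.83966007 -34.39470079]
 [510.09791183  59.22732229]] [np.float64(177.07269085751923), np.float64(98.40798296661725), np.float64(177.11776086260292), np.float64(97.09645105528382)]
fix yaw 0.26701178368471234
origin [613.20082682  37.09871578] screw [622.84646326  39.73721873] grip home [533.14204442  15.19914137]
spade [620.35252907  40.37649275] 43.98535101574666 0.008954141126500545
grip [513.39276088  10.80272272] fix x,y -103.20943724295248 0.9702286802664718
[[-9.71397772e-01  2.37457835e-01 -3.80301004e-04]
 [ 2.37458134e-01  9.71396152e-01 -1.77488732e-03]
 [-5.20379693e-05 -1.81442716e-03 -9.99998353e-01]]
[-547.15933661 -511.70767499    0.95693094]
```

Request:
apply_moves --increments '[{"twist": [0, 0, 0], "translation": [-0.0365, -0.0341, 0], "gripper": 0}, {"twist": [0, 0, 0], "translation": [-0.0365, -0.0341, 0], "gripper": 0}, {"twist": [0, 0, 0], "translation": [-0.0365, -0.0341, 0], "gripper": 0}, {"twist": [0, 0, 0], "translation": [-0.0365, -0.0341, 0], "gripper": 0}, {"twist": [0, 0, 0], "translation": [-0.0365, -0.0341, 0], "gripper": 0}]'

```text
t: 0.72
eef_pos: [297.7, 445.0, 231.0]
tool_rot: [0.12, 0.993, -0.0, -0.0]
wrist_force: [0.2, -0.2, 0.4]
gripper_width: 0.998
finger_force: 0.0
```

Request:
apply_moves --increments '[{"twist": [0, 0, 0], "translation": [-0.0365, -0.0341, 0], "gripper": 0}, {"twist": [0, 0, 0], "translation": [-0.0365, -0.0341, 0], "gripper": 0}, {"twist": [0, 0, 0], "translation": [-0.0365, -0.0341, 0], "gripper": 0}, {"twist": [0, 0, 0], "translation": [-0.0365, -0.0341, 0], "gripper": 0}, {"twist": [0, 0, 0], "translation": [-0.0365, -0.0341, 0], "gripper": 0}]'

```text
t: 1.35
eef_pos: [434.3, 236.2, 231.1]
tool_rot: [0.12, 0.993, 0.0, -0.0]
wrist_force: [-0.2, 0.4, 0.4]
gripper_width: 1.0
finger_force: 0.0
```

Request:
apply_moves --increments '[{"twist": [0, 0, 0], "translation": [-0.0365, -0.0341, 0], "gripper": 0}, {"twist": [0, 0, 0], "translation": [-0.0365, -0.0341, 0], "gripper": 0}, {"twist": [0, 0, 0], "translation": [-0.0365, -0.0341, 0], "gripper": 0}, {"twist": [0, 0, 0], "translation": [-0.0365, -0.0341, 0], "gripper": 0}, {"twist": [0, 0, 0], "translation": [-0.0365, -0.0341, 0], "gripper": 0}]'

```text
t: 1.98
eef_pos: [571.1, 27.5, 231.0]
tool_rot: [0.119, 0.993, 0.0, -0.0]
wrist_force: [0.3, 0.1, -0.7]
gripper_width: 1.002
finger_force: 0.0
```

Run:
```python
from h import *
b=robot.get_obs(); print(b['t'],b['eef_pos'],b['joint_pos'],Ro.from_quat(b['tool_rot']).as_matrix())
c=eyes.calibration('wrist'); print(c); cv2.imwrite('pics/w1.png',eyes.grab_frame('wrist')[...,::-1])
```

```text
1.975 [571.09769468  27.5464221  230.99603624] [-0.37587668  0.30498151  0.31952392  1.80003354 -0.10896376  1.05421667
  1.31519508] [[-9.71467670e-01  2.37171425e-01 -5.31233677e-04]
 [ 2.37171350e-01  9.71467812e-01  2.01487630e-04]
 [ 5.63863527e-04  6.97453106e-05 -9.99999839e-01]]
{'vfov': 64.65404023571058, 'cx': 320.7645476125817, 'cy': 234.93610881491674, 'k1': -0.08247933902270972, 'eye': array([492.91031775,  47.01905289, 374.58308417]), 'rotation': array([0.77623159, 0.60983218, 0.0989183 , 0.12563601])}
```

View pics/w1.png

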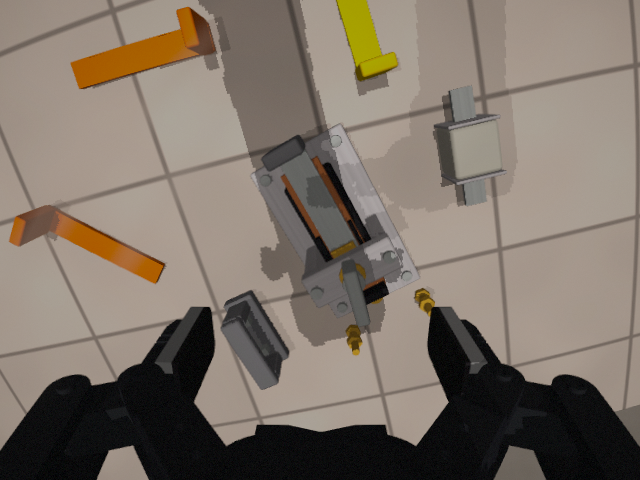

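Wrist view: grip top about (283,150), spade top from about (347,265) to (360,322), fuse at (470,148), bolts at (353,340) and (425,300). I'll extract the spade and grip more exactly and compare them with the top view.

Run:
```python
from h import *
im=cv2.imread('pics/w1.png'); c=eyes.calibration('wrist')
o=np.array([613.2,37.1]);u=np.array([np.cos(.267),np.sin(.267)]);v=np.array([-u[1],u[0]])
F=lambda x,y,z:[*(o+x*u+y*v),z]
print('pred grip top centre',proj(c,[F(-103,0,102)]),'screw top',proj(c,[F(10,0,137)]))
print('plate pred',proj(c,[F(a,b,12) for a,b in((85,50),(85,-50),(-95,-50),(-95,50))]).round(1))
a=cv2.resize(im[120:190,240:320],(400,350),interpolation=3); b=cv2.resize(im[250:340,320:400],(400,450),interpolation=3)
q=np.zeros((450,800,3),np.uint8); q[:350,:400]=a; q[:,400:]=b; cv2.imwrite('pics/c2.png',q)
```

```text
pred grip top centre [[286.68375665 144.84327686]] screw top [[365.74711714 293.33402786]]
plate pred [[427.8 272.4]
 [344.1 313.8]
 [254.8 169.7]
 [346.6 116.2]]
```

View pics/c2.png

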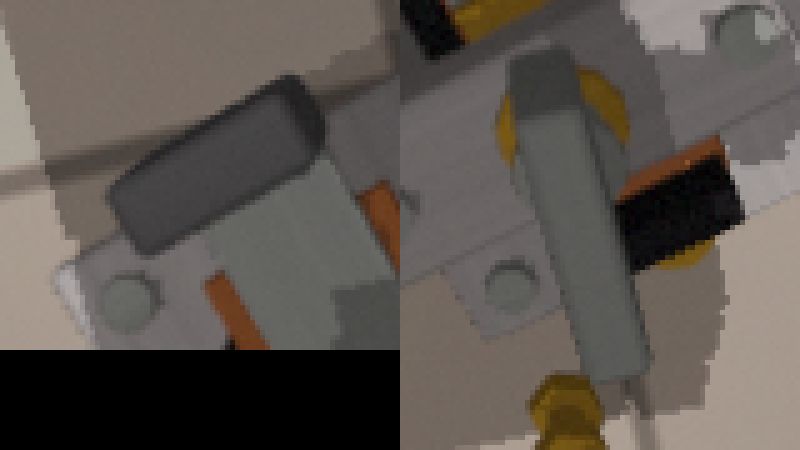

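```bash
cat > m.py <<'E'
from h import *
o=np.array([613.2,37.1]);u=np.array([np.cos(.267),np.sin(.267)]);v=np.array([-u[1],u[0]])
F=lambda x,y,z:[*(o+x*u+y*v),z]
E
python3 - <<'E'
from m import *
import time
c=eyes.calibration('wrist'); b=robot.get_obs(); print(c['eye'],c['rotation'],b['eef_pos'],b['t'],np.abs(b['joint_velocities']).max())
im=eyes.grab_frame('wrist')[...,::-1]; cv2.imwrite('pics/w2.png',im)
old=cv2.imread('pics/w1.png'); print(cv2.phaseCorrelate(old[:300].mean(2),im[:300].mean(2).astype(float)))
c['eye']=np.array([492.91,47.02,374.58]); c['rotation']=[0.77623159, 0.60983218, 0.0989183 , 0.12563601]
print(proj(c,[F(-103,0,102),F(10,0,137)]),proj(c,[F(a,b,12) for a,b in((85,50),(85,-50),(-95,-50),(-95,50))]).round(1))
# ray-cast seen points with this calibration
print(onz(c,[(283.2,154.2)],102),onz(c,[(357.2,298.4)],137)); P=onz(c,[(418,277),(250,177),(341,124)],12);print(P,np.linalg.norm(P[0]-P[2]),np.linalg.norm(P[1]-P[2]))
E
```

```text
[495.67900156  40.53799484 374.50024714] [0.77847426 0.60628178 0.09813236 0.12950011] [574.24398562  19.53959141 231.3330759 ] 2.025 0.14382120282161473
((8.296007410681625, -6.270786331499835), 0.5729241855167551)
[[276.83902756 152.63699083]
 [354.31753851 300.94926355]] [[419.  278.7]
 [335.5 319.3]
 [246.9 175.5]
 [338.5 123.3]]
[[515.99811019  14.02438394 102.        ]] [[621.36302881  42.12098277 137.        ]]
[[679.76758691 107.05767975  12.        ]
 [536.86514839 -33.7159947   12.        ]
 [509.55958492  62.3431292   12.        ]] 175.98339401880946 99.86465381304808
```

The offset came from the arm still moving between the two readings. With the matching pose, the wrist and top views agree within 2–3 mm: screw axis about (621.5, 40.7), grip about (514.7, 12.4), plate yaw 0.267.

Request:
apply_moves --increments '[{"twist": [0, 0, 8.7], "translation": [0, 0, 0], "gripper": 140}, {"twist": [0, 0, 8.7], "translation": [0, 0, 0], "gripper": 140}, {"twist": [0, 0, 8.7], "translation": [0, 0, 0], "gripper": 140}, {"twist": [0, 0, 8.7], "translation": [0, 0, 0], "gripper": 140}, {"twist": [0, 0, 8.7], "translation": [0, 0, 0], "gripper": 140}]'

```text
t: 2.7
eef_pos: [570.0, 29.5, 230.9]
tool_rot: [0.481, 0.877, -0.0, -0.001]
wrist_force: [-0.2, 0.6, -0.3]
gripper_width: 0.453
finger_force: 0.0
```

Request:
apply_moves --increments '[{"twist": [0, 0, 8.7], "translation": [0, 0, 0], "gripper": 140}, {"twist": [0, 0, 8.8], "translation": [0, 0, 0], "gripper": 140}, {"twist": [0, 0, 0], "translation": [-0.001, -0.03, 0.03], "gripper": 140}, {"twist": [0, 0, 0], "translation": [0, -0.028, 0.04], "gripper": 140}, {"twist": [0, 0, 0], "translation": [0, 0, 0], "gripper": 140}]'

```text
t: 3.32
eef_pos: [510.1, 12.5, 158.3]
tool_rot: [0.607, 0.795, -0.003, -0.003]
wrist_force: [-0.1, 0.8, -0.2]
gripper_width: 0.453
finger_force: 0.0
```

Request:
apply_moves --increments '[{"twist": [0, 0, 0], "translation": [0, 0, 0], "gripper": 140}, {"twist": [0, 0, 0], "translation": [0, 0, 0], "gripper": 140}]'

```text
t: 3.58
eef_pos: [516.7, 13.1, 162.5]
tool_rot: [0.607, 0.795, 0.001, 0.001]
wrist_force: [0.8, 0.7, -0.3]
gripper_width: 0.451
finger_force: 0.0
```

```bash
cat >> m.py <<'E'
def st():
    b=robot.get_obs(); R=Ro.from_quat(b['tool_rot']).as_matrix(); p=b['eef_pos']
    f=b['wrist_force']
    print('t %.2f'%b['t'],'tcp',p.round(1),'fix',((p[:2]-o)@u).round(1),((p[:2]-o)@v).round(1),'yaw_y deg',np.degrees(np.arctan2(R[1,1],R[0,1])).round(2),'tilt',np.degrees(np.arccos(-R[2,2])).round(2),'q7',b['joint_pos'][6].round(2),'Ffix',np.round([f[:2]@u,f[:2]@v,f[2]],2),'w',b['gripper_width'].round(3),'maxv',np.abs(b['joint_velocities']).max().round(3)); return b
E
python3 - <<'E'
from m import *
st(); c=eyes.calibration('wrist'); cv2.imwrite('pics/w3.png',eyes.grab_frame('wrist')[...,::-1])
print(proj(c,[F(-101,0,102),F(10,0,137)]))
E
```

```text
Traceback (most recent call last):
  File "m.py", line 7, in st
    print('t %.2f'%b['t'],'tcp',p.round(1),'fix',((p[:2]-o)@u).round(1),((p[:2]-o)@v).round(1),'yaw_y deg',np.degrees(np.arctan2(R[1,1],R[0,1])).round(2),'tilt',np.degrees(np.arccos(-R[2,2])).round(2),'q7',b['joint_pos'][6].round(2),'Ffix',np.round([f[:2]@u,f[:2]@v,f[2]],2),'w',b['gripper_width'].round(3),'maxv',np.abs(b['joint_velocities']).max().round(3)); return b
                                                                                                                                                                                                                                                                                       ^^^^^^^^^^^^^^^^^^^^^^^^
AttributeError: 'float' object has no attribute 'round'
```

```bash
sed -i "s/b\['gripper_width'\].round(3)/round(float(b['gripper_width']),3)/" m.py
python3 - <<'E'
from m import *
st(); c=eyes.calibration('wrist'); cv2.imwrite('pics/w3.png',eyes.grab_frame('wrist')[...,::-1])
print(proj(c,[F(-101,0,102),F(10,0,137)])); print(c['eye'],list(c['rotation']))
E
```

```text
t 3.58 tcp [516.7  13.1 162.5] fix -99.4 2.3 yaw_y deg 15.3 tilt 0.17 q7 0.36 Ffix [ 0.93  0.48 -0.29] w 0.451 maxv 0.003
[[316.33000189 260.52625922]
 [534.27763724 285.8182004 ]]
[495.45913785  91.60430506 305.99468563] [np.float64(0.9782973045253062), np.float64(0.1314555456658276), np.float64(0.0230589199067005), np.float64(0.1584995573651741)]
```

View pics/w3.png

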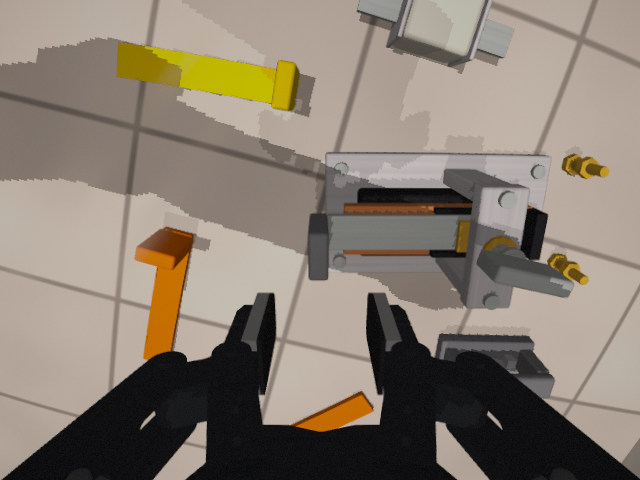

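The grip top is at about (319,262) against a predicted (316,260), so the tool is well centred over it. The bridge and spade are clear at (500,260). Lowering over the grip and closing to a loose straddle.

Request:
apply_moves --increments '[{"twist": [0, 0, 0], "translation": [-0.002, 0, 0.03], "gripper": 140}, {"twist": [0, 0, 0], "translation": [0, 0, 0.03], "gripper": 140}, {"twist": [0, 0, 0], "translation": [0, 0, 0.026], "gripper": 140}, {"twist": [0, 0, 0], "translation": [0, 0, 0], "gripper": 190}, {"twist": [0, 0, 0], "translation": [0, 0, 0], "gripper": 190}]'

```text
t: 4.25
eef_pos: [516.7, 10.7, 76.3]
tool_rot: [0.607, 0.795, 0.001, 0.001]
wrist_force: [-0.1, 0.1, 0.1]
gripper_width: 0.254
finger_force: 0.0
```

Request:
apply_moves --increments '[{"twist": [0, 0, 0], "translation": [0, 0.004, 0], "gripper": 190}, {"twist": [0, 0, 0], "translation": [0, 0.004, 0], "gripper": 190}, {"twist": [0, 0, 0], "translation": [0, 0.004, 0], "gripper": 190}, {"twist": [0, 0, 0], "translation": [0, 0.003, 0], "gripper": 190}, {"twist": [0, 0, 0], "translation": [0, 0.001, 0], "gripper": 190}]'

```text
t: 4.88
eef_pos: [531.0, 14.9, 75.3]
tool_rot: [0.607, 0.795, -0.0, -0.0]
wrist_force: [-1.5, 0.6, 1.7]
gripper_width: 0.255
finger_force: 1.0
```

```bash
python3 -c "
from m import *
st()"
```

```text
t 4.88 tcp [531.   14.9  75.3] fix -85.1 0.3 yaw_y deg 15.26 tilt 0.01 q7 0.45 Ffix [-1.27  0.98  1.73] w 0.255 maxv 0.012
```

Request:
apply_moves --increments '[{"twist": [0, 0, 0], "translation": [0, 0.002, 0], "gripper": 190}, {"twist": [0, 0, 0], "translation": [0, 0.002, 0], "gripper": 190}, {"twist": [0, 0, 0], "translation": [0, 0.001, 0], "gripper": 190}]'

```text
t: 5.25
eef_pos: [536.0, 16.3, 75.2]
tool_rot: [0.607, 0.795, 0.0, 0.0]
wrist_force: [-1.3, -0.4, 0.6]
gripper_width: 0.257
finger_force: 0.6
```

Request:
apply_moves --increments '[{"twist": [0, 0, 0], "translation": [0, 0.001, 0], "gripper": 190}, {"twist": [0, 0, 0], "translation": [0, 0.001, 0], "gripper": 190}]'

```text
t: 5.5
eef_pos: [537.1, 16.6, 75.2]
tool_rot: [0.607, 0.795, -0.0, -0.001]
wrist_force: [-3.7, -0.3, 2.2]
gripper_width: 0.257
finger_force: 1.9
```

Request:
apply_moves --increments '[{"twist": [0, 0, 0], "translation": [0, 0.001, 0], "gripper": 190}, {"twist": [0, 0, 0], "translation": [0, 0.001, 0], "gripper": 190}]'

```text
t: 5.75
eef_pos: [537.0, 16.6, 75.0]
tool_rot: [0.607, 0.795, -0.002, -0.002]
wrist_force: [-7.4, -1.5, 5.8]
gripper_width: 0.253
finger_force: 4.3
```

```bash
python3 -c "
from m import *
st()"
```

```text
t 5.75 tcp [537.   16.6  75. ] fix -78.9 0.3 yaw_y deg 15.24 tilt 0.33 q7 0.45 Ffix [-7.57  0.53  5.79] w 0.253 maxv 0.023
```

Home: the force rises at tool x of −79 mm, where the grip was expected. Backing off, then rising and going to the screw.

Request:
apply_moves --increments '[{"twist": [0, 0, 0], "translation": [0, -0.005, 0], "gripper": 180}, {"twist": [0, 0, 0], "translation": [0, 0, -0.045], "gripper": 160}, {"twist": [0, 0, 0], "translation": [0, 0, -0.045], "gripper": 140}, {"twist": [0, 0, 0], "translation": [0, 0.045, 0], "gripper": 140}, {"twist": [0, 0, 0], "translation": [0, 0.045, 0], "gripper": 140}]'

```text
t: 6.38
eef_pos: [623.8, 40.5, 167.0]
tool_rot: [0.607, 0.795, 0.002, 0.001]
wrist_force: [0.4, -0.8, 1.3]
gripper_width: 0.449
finger_force: 0.0
```

Request:
apply_moves --increments '[{"twist": [0, 0, -9.4], "translation": [0, 0, 0], "gripper": 140}, {"twist": [0, 0, -9.4], "translation": [0, 0, 0], "gripper": 140}, {"twist": [0, 0, -9.4], "translation": [0, 0, 0], "gripper": 140}, {"twist": [0, 0, -9.4], "translation": [0, 0, 0], "gripper": 140}, {"twist": [0, 0, -9.4], "translation": [0, 0, 0], "gripper": 140}]'

```text
t: 7.0
eef_pos: [622.3, 39.9, 165.5]
tool_rot: [0.237, 0.972, 0.001, 0.001]
wrist_force: [-0.6, 0.0, 0.1]
gripper_width: 0.446
finger_force: 0.0
```

Request:
apply_moves --increments '[{"twist": [0, 0, -9.4], "translation": [0, 0, 0], "gripper": 140}, {"twist": [0, 0, -9.4], "translation": [0, 0, 0], "gripper": 140}, {"twist": [0, 0, -9.4], "translation": [0, 0, 0], "gripper": 140}, {"twist": [0, 0, 0], "translation": [0, 0, 0], "gripper": 140}, {"twist": [0, 0, 0], "translation": [0, 0, 0], "gripper": 140}]'

```text
t: 7.62
eef_pos: [621.9, 39.6, 165.4]
tool_rot: [-0.003, 1.0, 0.0, 0.0]
wrist_force: [-0.1, 0.9, -0.3]
gripper_width: 0.453
finger_force: 0.0
```

Run:
```python
from m import *
b=st(); R=Ro.from_quat(b['tool_rot']).as_matrix(); print('to screw, tool mm',R.T@(np.array([622,40.3,113])-b['eef_pos']))
c=eyes.calibration('wrist'); im=eyes.grab_frame('wrist')[...,::-1]; cv2.imwrite('pics/w4.png',im)
print(proj(c,[[622,40.3,137]]),c['eye'],list(c['rotation']))
c['eye']=np.array([492.91,47.02,374.58]); c['rotation']=[0.77623159, 0.60983218, 0.0989183 , 0.12563601]
P=onz(c,[(350.4,271.8),(364,325)],137); d=P[1]-P[0]; print(P,np.linalg.norm(d),np.degrees(np.arctan2(d[1],d[0])))
```

```text
t 7.62 tcp [621.9  39.6 165.4] fix 9.0 0.2 yaw_y deg 90.32 tilt 0.05 q7 1.53 Ffix [ 0.18  0.87 -0.26] w 0.453 maxv 0.008
to screw, tool mm [-0.07816285  0.64127825 52.37922831]
[[321.44173244 279.42993352]] [541.18549492  39.38896245 308.86112428] [np.float64(0.6957718113732422), np.float64(0.7000719885379892), np.float64(0.11407570992779746), np.float64(0.11308196039745612)]
[[600.3107379   41.78229868 137.        ]
 [643.64344125  42.4920612  137.        ]] 43.33851568650822 0.938385050846042
```

View pics/w4.png

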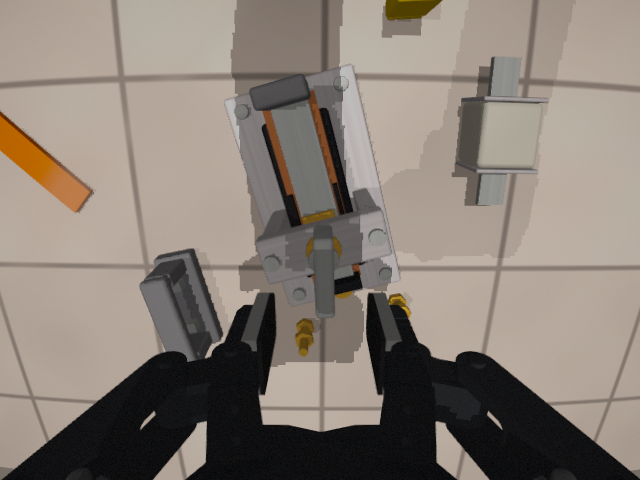

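The spade is centred between the fingers at (323,279), with the flats parallel to the pads. The blade is seen home. Lowering, gripping, and turning the first 1.2 rad, which is safe even with the smallest gap.

Request:
apply_moves --increments '[{"twist": [0, 0, 0], "translation": [0, 0.001, 0.026], "gripper": 140}, {"twist": [0, 0, 0], "translation": [0, 0, 0.026], "gripper": 140}, {"twist": [0, 0, 0], "translation": [0, 0, 0], "gripper": 255}, {"twist": [0, 0, 0], "translation": [0, 0, 0], "gripper": 255}, {"twist": [0, 0, 0], "translation": [0, 0, 0], "gripper": 255}]' --force 30

```text
t: 8.3
eef_pos: [621.6, 41.0, 113.4]
tool_rot: [-0.004, 1.0, 0.0, 0.0]
wrist_force: [-0.0, 1.3, -5.9]
gripper_width: 0.109
finger_force: 34.0
```

Request:
apply_moves --increments '[{"twist": [0, 0, 0], "translation": [0, 0, 0], "gripper": 255}, {"twist": [0, 0, 0], "translation": [0, 0, 0], "gripper": 255}]'

```text
t: 8.55
eef_pos: [621.6, 41.0, 113.4]
tool_rot: [-0.004, 1.0, 0.0, 0.0]
wrist_force: [1.0, 1.0, -5.1]
gripper_width: 0.107
finger_force: 34.1
```

```bash
python3 -c "
from m import *
st()"
```

```text
t 8.55 tcp [621.6  41.  113.4] fix 9.1 1.5 yaw_y deg 90.47 tilt 0.03 q7 1.54 Ffix [ 1.26  0.72 -5.08] w 0.107 maxv 0.002
```

Well gripped: 9.1 mm opening at 34 N. Turning clockwise 69°.

Request:
apply_moves --increments '[{"twist": [0, 0, 8.6], "translation": [0, 0, 0.0001], "gripper": 255}, {"twist": [0, 0, 8.6], "translation": [0, 0, 0.0001], "gripper": 255}, {"twist": [0, 0, 8.6], "translation": [0, 0, 0.0001], "gripper": 255}, {"twist": [0, 0, 8.6], "translation": [0, 0, 0.0001], "gripper": 255}, {"twist": [0, 0, 8.6], "translation": [0, 0, 0.0001], "gripper": 255}]'

```text
t: 9.18
eef_pos: [621.6, 41.1, 113.0]
tool_rot: [0.365, 0.931, 0.0, -0.0]
wrist_force: [-0.7, 0.5, -4.9]
gripper_width: 0.111
finger_force: 34.2
```

Request:
apply_moves --increments '[{"twist": [0, 0, 8.6], "translation": [0, 0, 0.0001], "gripper": 255}, {"twist": [0, 0, 8.6], "translation": [0, 0, 0.0001], "gripper": 255}, {"twist": [0, 0, 8.6], "translation": [0, 0, 0.0001], "gripper": 255}, {"twist": [0, 0, 0], "translation": [0, 0, 0], "gripper": 255}, {"twist": [0, 0, 0], "translation": [0, 0, 0], "gripper": 255}]'

```text
t: 9.8
eef_pos: [621.6, 41.1, 112.7]
tool_rot: [0.561, 0.828, 0.0, -0.0]
wrist_force: [0.2, 0.8, -4.3]
gripper_width: 0.111
finger_force: 34.3
```

```bash
python3 -c "
from m import *
b=st();print(b['torque'])"
```

```text
t 9.80 tcp [621.6  41.1 112.7] fix 9.2 1.7 yaw_y deg 21.79 tilt 0.05 q7 0.52 Ffix [ 0.42  0.69 -4.29] w 0.111 maxv 0.007
[ 0.37105148  0.04422633 -0.01071212]
```

Request:
apply_moves --increments '[{"twist": [0, 0, 0], "translation": [0, 0, 0], "gripper": 140}, {"twist": [0, 0, 0], "translation": [0, 0, 0], "gripper": 140}, {"twist": [0, 0, 0], "translation": [0, 0, -0.024], "gripper": 140}, {"twist": [0, 0, 0], "translation": [0, 0, -0.024], "gripper": 140}, {"twist": [0, 0, 6.5], "translation": [0, 0, 0], "gripper": 140}]'

```text
t: 10.42
eef_pos: [623.5, 39.8, 163.4]
tool_rot: [0.609, 0.793, 0.002, 0.002]
wrist_force: [0.3, -0.1, 0.1]
gripper_width: 0.452
finger_force: 0.0
```

Request:
apply_moves --increments '[{"twist": [0, 0, 0], "translation": [-0.001, -0.047, 0], "gripper": 140}, {"twist": [0, 0, 0], "translation": [0, -0.046, 0], "gripper": 140}, {"twist": [0, 0, 0], "translation": [0, 0, 0], "gripper": 140}, {"twist": [0, 0, 0], "translation": [0, 0, 0], "gripper": 140}]'

```text
t: 10.92
eef_pos: [533.3, 15.4, 161.3]
tool_rot: [0.608, 0.794, 0.001, 0.001]
wrist_force: [0.1, 0.6, 0.5]
gripper_width: 0.454
finger_force: 0.0
```

```bash
python3 -c "
from m import *
st()"
```

```text
t 10.93 tcp [533.3  15.4 161.3] fix -82.8 0.2 yaw_y deg 15.17 tilt 0.15 q7 0.39 Ffix [0.25 0.5  0.51] w 0.454 maxv 0.024
```

Request:
apply_moves --increments '[{"twist": [0, 0, 0], "translation": [0, -0.001, 0.043], "gripper": 140}, {"twist": [0, 0, 0], "translation": [0, 0, 0.043], "gripper": 140}, {"twist": [0, 0, 0], "translation": [0, 0, 0], "gripper": 190}, {"twist": [0, 0, 0], "translation": [0, 0, 0], "gripper": 190}, {"twist": [0, 0, 0], "translation": [0, 0, 0], "gripper": 190}]'

```text
t: 11.55
eef_pos: [532.9, 15.1, 76.2]
tool_rot: [0.608, 0.794, 0.001, 0.001]
wrist_force: [-0.1, -0.4, 0.0]
gripper_width: 0.254
finger_force: 0.0
```

```bash
python3 -c "
from m import *
st()"
```

```text
t 11.55 tcp [532.9  15.1  76.2] fix -83.3 -0.0 yaw_y deg 15.17 tilt 0.21 q7 0.48 Ffix [-0.17 -0.4   0.05] w 0.254 maxv 0.01
```

Request:
apply_moves --increments '[{"twist": [0, 0, 0], "translation": [0, -0.002, 0], "gripper": 190}, {"twist": [0, 0, 0], "translation": [0, -0.002, 0], "gripper": 190}, {"twist": [0, 0, 0], "translation": [0, -0.001, 0], "gripper": 190}]'

```text
t: 11.92
eef_pos: [527.2, 14.0, 75.1]
tool_rot: [0.608, 0.794, 0.001, 0.001]
wrist_force: [1.7, 0.2, 2.2]
gripper_width: 0.255
finger_force: 1.0
```

Request:
apply_moves --increments '[{"twist": [0, 0, 0], "translation": [0, -0.001, 0], "gripper": 190}]'

```text
t: 12.05
eef_pos: [526.3, 13.7, 75.0]
tool_rot: [0.608, 0.794, 0.001, 0.001]
wrist_force: [2.5, 0.7, 1.7]
gripper_width: 0.252
finger_force: 1.0
```

Request:
apply_moves --increments '[{"twist": [0, 0, 0], "translation": [0, -0.001, 0], "gripper": 190}]'

```text
t: 12.18
eef_pos: [524.9, 13.3, 74.7]
tool_rot: [0.608, 0.794, 0.0, 0.0]
wrist_force: [2.1, 0.1, 0.8]
gripper_width: 0.254
finger_force: 1.0
```

Request:
apply_moves --increments '[{"twist": [0, 0, 0], "translation": [0, -0.001, 0], "gripper": 190}]'

```text
t: 12.3
eef_pos: [523.6, 13.0, 74.6]
tool_rot: [0.608, 0.794, 0.0, 0.0]
wrist_force: [1.6, 0.5, 1.4]
gripper_width: 0.256
finger_force: 1.0
```

Request:
apply_moves --increments '[{"twist": [0, 0, 0], "translation": [0, -0.001, 0], "gripper": 190}]'

```text
t: 12.42
eef_pos: [522.5, 12.7, 74.5]
tool_rot: [0.608, 0.794, 0.0, 0.0]
wrist_force: [2.1, -0.3, 2.1]
gripper_width: 0.257
finger_force: 1.0
```

```bash
python3 -c "
from m import *
st()"
```

```text
t 12.43 tcp [522.5  12.7  74.5] fix -94.0 0.4 yaw_y deg 15.16 tilt 0.01 q7 0.48 Ffix [ 1.95 -0.81  2.1 ] w 0.257 maxv 0.018
```

Request:
apply_moves --increments '[{"twist": [0, 0, 0], "translation": [0, 0.004, 0], "gripper": 190}, {"twist": [0, 0, 0], "translation": [0, 0.004, 0], "gripper": 190}, {"twist": [0, 0, 0], "translation": [0, 0.003, 0], "gripper": 190}]'

```text
t: 12.8
eef_pos: [532.6, 15.6, 74.1]
tool_rot: [0.608, 0.794, -0.001, -0.001]
wrist_force: [-2.1, -0.7, 1.7]
gripper_width: 0.257
finger_force: 1.0
```

Request:
apply_moves --increments '[{"twist": [0, 0, 0], "translation": [0, 0.001, 0], "gripper": 190}]'

```text
t: 12.92
eef_pos: [533.4, 15.8, 74.1]
tool_rot: [0.608, 0.794, -0.001, -0.001]
wrist_force: [-1.9, 0.1, -0.4]
gripper_width: 0.254
finger_force: 0.6
```

Request:
apply_moves --increments '[{"twist": [0, 0, 0], "translation": [0, 0.001, 0], "gripper": 190}]'

```text
t: 13.05
eef_pos: [534.6, 16.1, 74.2]
tool_rot: [0.608, 0.794, -0.0, -0.0]
wrist_force: [-2.1, -0.0, -0.4]
gripper_width: 0.258
finger_force: 0.4
```

Request:
apply_moves --increments '[{"twist": [0, 0, 0], "translation": [0, 0.001, 0], "gripper": 190}]'

```text
t: 13.18
eef_pos: [535.8, 16.3, 74.4]
tool_rot: [0.608, 0.794, -0.0, -0.0]
wrist_force: [-1.6, -1.1, -0.6]
gripper_width: 0.259
finger_force: 0.4
```

Request:
apply_moves --increments '[{"twist": [0, 0, 0], "translation": [0, 0.001, 0], "gripper": 190}]'

```text
t: 13.3
eef_pos: [536.8, 16.7, 74.4]
tool_rot: [0.608, 0.794, -0.0, -0.0]
wrist_force: [-0.4, 0.0, -0.3]
gripper_width: 0.255
finger_force: 0.4
```

Request:
apply_moves --increments '[{"twist": [0, 0, 0], "translation": [0, 0.001, 0], "gripper": 190}, {"twist": [0, 0, 0], "translation": [0, 0.001, 0], "gripper": 190}]'

```text
t: 13.55
eef_pos: [537.0, 16.7, 74.3]
tool_rot: [0.608, 0.794, -0.001, -0.002]
wrist_force: [-7.3, -2.7, 3.9]
gripper_width: 0.255
finger_force: 3.6
```

```bash
python3 -c "
from m import *
st()"
```

```text
t 13.55 tcp [537.   16.7  74.3] fix -78.8 0.4 yaw_y deg 15.15 tilt 0.24 q7 0.48 Ffix [-7.79 -0.7   3.86] w 0.255 maxv 0.021
```

Drag is about 1.5–2 N in both directions, much the same as the first free push, so the shoe is not touching yet. Going back for another 0.95 rad.

Request:
apply_moves --increments '[{"twist": [0, 0, 0], "translation": [0, -0.005, 0], "gripper": 180}, {"twist": [0, 0, 0], "translation": [0, 0, -0.044], "gripper": 160}, {"twist": [0, 0, 0], "translation": [0, 0, -0.044], "gripper": 140}, {"twist": [0, 0, 0], "translation": [0.001, 0.045, 0], "gripper": 140}, {"twist": [0, 0, 0], "translation": [0, 0.045, 0], "gripper": 140}]'

```text
t: 14.18
eef_pos: [622.6, 41.3, 164.1]
tool_rot: [0.607, 0.794, 0.002, 0.001]
wrist_force: [0.2, 0.4, 0.2]
gripper_width: 0.449
finger_force: 0.0
```

Request:
apply_moves --increments '[{"twist": [0, 0, -6.6], "translation": [0, 0, 0], "gripper": 140}, {"twist": [0, 0, 0], "translation": [0, 0, 0], "gripper": 140}, {"twist": [0, 0, 0], "translation": [0, 0, 0], "gripper": 140}]'

```text
t: 14.55
eef_pos: [620.4, 40.1, 162.6]
tool_rot: [0.562, 0.827, 0.0, 0.0]
wrist_force: [-0.2, -0.5, -0.3]
gripper_width: 0.447
finger_force: 0.0
```

```bash
python3 -c "
from m import *
b=st(); R=Ro.from_quat(b['tool_rot']).as_matrix(); print(R.T@(np.array([621.6,41,112.5])-b['eef_pos']))"
```

```text
t 14.55 tcp [620.4  40.1 162.6] fix 7.7 1.0 yaw_y deg 21.63 tilt 0.03 q7 0.5 Ffix [-0.3  -0.4  -0.34] w 0.447 maxv 0.005
[ 0.41836931  1.43480681 50.10156806]
```

Request:
apply_moves --increments '[{"twist": [0, 0, 0], "translation": [0, 0.0015, 0.025], "gripper": 140}, {"twist": [0, 0, 0], "translation": [0, 0, 0.025], "gripper": 140}, {"twist": [0, 0, 0], "translation": [0, 0, 0], "gripper": 255}, {"twist": [0, 0, 0], "translation": [0, 0, 0], "gripper": 255}, {"twist": [0, 0, 0], "translation": [0, 0, 0], "gripper": 255}]'

```text
t: 15.18
eef_pos: [621.9, 40.7, 113.0]
tool_rot: [0.561, 0.828, 0.0, 0.0]
wrist_force: [-0.8, -0.6, -3.7]
gripper_width: 0.112
finger_force: 33.6
```

Request:
apply_moves --increments '[{"twist": [0, 0, 0], "translation": [0, 0, 0], "gripper": 255}, {"twist": [0, 0, 0], "translation": [0, 0, 0], "gripper": 255}]'

```text
t: 15.42
eef_pos: [622.0, 40.8, 112.9]
tool_rot: [0.561, 0.828, 0.0, -0.0]
wrist_force: [-1.0, -0.9, -0.3]
gripper_width: 0.111
finger_force: 34.0
```

```bash
python3 -c "
from m import *
st()"
```

```text
t 15.43 tcp [622.   40.8 112.9] fix 9.4 1.2 yaw_y deg 21.75 tilt 0.01 q7 0.53 Ffix [-1.22 -0.56 -0.25] w 0.111 maxv 0.002
```

Request:
apply_moves --increments '[{"twist": [0, 0, 9], "translation": [0, 0, 0.0001], "gripper": 255}, {"twist": [0, 0, 9], "translation": [0, 0, 0.0001], "gripper": 255}, {"twist": [0, 0, 9], "translation": [0, 0, 0.0001], "gripper": 255}, {"twist": [0, 0, 9], "translation": [0, 0, 0.0001], "gripper": 255}, {"twist": [0, 0, 9], "translation": [0, 0, 0.0001], "gripper": 255}]'

```text
t: 16.05
eef_pos: [621.7, 40.8, 112.5]
tool_rot: [0.836, 0.548, -0.0, -0.0]
wrist_force: [-2.3, -0.5, 0.2]
gripper_width: 0.107
finger_force: 34.1
```

Request:
apply_moves --increments '[{"twist": [0, 0, 9], "translation": [0, 0, 0.0001], "gripper": 255}, {"twist": [0, 0, 0], "translation": [0, 0, 0], "gripper": 255}, {"twist": [0, 0, 0], "translation": [0, 0, 0], "gripper": 255}]'

```text
t: 16.42
eef_pos: [621.7, 40.8, 112.3]
tool_rot: [0.875, 0.484, -0.0, -0.0]
wrist_force: [-3.8, -1.0, 5.0]
gripper_width: 0.111
finger_force: 34.6
```

```bash
python3 -c "
from m import *
st()"
```

```text
t 16.43 tcp [621.7  40.8 112.3] fix 9.2 1.3 yaw_y deg -32.12 tilt 0.04 q7 -0.25 Ffix [-3.93  0.04  4.95] w 0.111 maxv 0.006
```

Request:
apply_moves --increments '[{"twist": [0, 0, 0], "translation": [0, 0, 0], "gripper": 140}, {"twist": [0, 0, 0], "translation": [0, 0, 0], "gripper": 140}, {"twist": [0, 0, 0], "translation": [0, 0, -0.024], "gripper": 140}, {"twist": [0, 0, 0], "translation": [0, 0, -0.025], "gripper": 140}, {"twist": [0, 0, -9.5], "translation": [0, 0, 0], "gripper": 140}]'

```text
t: 17.05
eef_pos: [624.0, 41.0, 163.0]
tool_rot: [0.831, 0.556, 0.002, 0.001]
wrist_force: [0.8, 1.0, 0.1]
gripper_width: 0.452
finger_force: 0.0
```

Request:
apply_moves --increments '[{"twist": [0, 0, -9.5], "translation": [0, 0, 0], "gripper": 140}, {"twist": [0, 0, -9.5], "translation": [0, 0, 0], "gripper": 140}, {"twist": [0, 0, -9.5], "translation": [0, 0, 0], "gripper": 140}, {"twist": [0, 0, -9.4], "translation": [0, 0, 0], "gripper": 140}, {"twist": [0, 0, 0], "translation": [-0.001, -0.047, 0], "gripper": 140}]'

```text
t: 17.68
eef_pos: [579.5, 28.8, 161.1]
tool_rot: [0.606, 0.795, 0.001, 0.002]
wrist_force: [-1.2, -1.6, 0.4]
gripper_width: 0.452
finger_force: 0.0
```

Request:
apply_moves --increments '[{"twist": [0, 0, 0], "translation": [0, -0.046, 0], "gripper": 140}, {"twist": [0, 0, 0], "translation": [0, 0, 0], "gripper": 140}, {"twist": [0, 0, 0], "translation": [0, 0, 0], "gripper": 140}]'

```text
t: 18.05
eef_pos: [533.8, 16.1, 161.5]
tool_rot: [0.607, 0.794, 0.001, 0.001]
wrist_force: [1.8, -0.6, -0.8]
gripper_width: 0.455
finger_force: 0.0
```

```bash
python3 -c "
from m import *
st()"
```

```text
t 18.05 tcp [533.8  16.1 161.5] fix -82.1 0.7 yaw_y deg 15.2 tilt 0.15 q7 0.41 Ffix [ 1.62 -1.02 -0.8 ] w 0.455 maxv 0.024
```

Request:
apply_moves --increments '[{"twist": [0, 0, 0], "translation": [0, -0.0015, 0.043], "gripper": 140}, {"twist": [0, 0, 0], "translation": [0, 0, 0.043], "gripper": 140}, {"twist": [0, 0, 0], "translation": [0, 0, 0], "gripper": 190}, {"twist": [0, 0, 0], "translation": [0, 0, 0], "gripper": 190}, {"twist": [0, 0, 0], "translation": [0, 0, 0], "gripper": 190}]'

```text
t: 18.68
eef_pos: [532.8, 15.3, 76.6]
tool_rot: [0.608, 0.794, 0.001, 0.001]
wrist_force: [0.9, -0.6, 0.3]
gripper_width: 0.255
finger_force: 0.0
```

Request:
apply_moves --increments '[{"twist": [0, 0, 0], "translation": [0, -0.002, 0], "gripper": 190}, {"twist": [0, 0, 0], "translation": [0, -0.002, 0], "gripper": 190}, {"twist": [0, 0, 0], "translation": [0, -0.001, 0], "gripper": 190}]'

```text
t: 19.05
eef_pos: [527.5, 14.2, 75.6]
tool_rot: [0.608, 0.794, 0.001, 0.001]
wrist_force: [2.3, 1.0, 0.4]
gripper_width: 0.255
finger_force: 1.6
```

Request:
apply_moves --increments '[{"twist": [0, 0, 0], "translation": [0, -0.001, 0], "gripper": 190}]'

```text
t: 19.18
eef_pos: [526.9, 14.0, 75.6]
tool_rot: [0.608, 0.794, 0.001, 0.001]
wrist_force: [4.1, 2.2, 0.6]
gripper_width: 0.257
finger_force: 2.0
```

Request:
apply_moves --increments '[{"twist": [0, 0, 0], "translation": [0, -0.001, 0], "gripper": 190}]'

```text
t: 19.3
eef_pos: [525.9, 13.7, 75.5]
tool_rot: [0.608, 0.794, 0.001, 0.001]
wrist_force: [4.9, 1.0, 2.7]
gripper_width: 0.256
finger_force: 2.4
```

Request:
apply_moves --increments '[{"twist": [0, 0, 0], "translation": [0, -0.001, 0], "gripper": 190}]'

```text
t: 19.42
eef_pos: [524.9, 13.4, 75.6]
tool_rot: [0.608, 0.794, 0.001, 0.001]
wrist_force: [5.2, 2.7, 2.1]
gripper_width: 0.256
finger_force: 2.7
```

Request:
apply_moves --increments '[{"twist": [0, 0, 0], "translation": [0, -0.001, 0], "gripper": 190}]'

```text
t: 19.55
eef_pos: [523.9, 13.1, 75.6]
tool_rot: [0.608, 0.794, 0.001, 0.001]
wrist_force: [3.8, 1.1, 3.8]
gripper_width: 0.255
finger_force: 2.3
```

```bash
python3 -c "
from m import *
st()"
```

```text
t 19.55 tcp [523.9  13.1  75.6] fix -92.4 0.4 yaw_y deg 15.17 tilt 0.19 q7 0.5 Ffix [3.94 0.04 3.83] w 0.255 maxv 0.022
```

Request:
apply_moves --increments '[{"twist": [0, 0, 0], "translation": [0, 0.004, 0], "gripper": 190}, {"twist": [0, 0, 0], "translation": [0, 0.004, 0], "gripper": 190}, {"twist": [0, 0, 0], "translation": [0, 0.003, 0], "gripper": 190}]'

```text
t: 19.92
eef_pos: [532.2, 15.6, 74.3]
tool_rot: [0.608, 0.794, -0.001, -0.001]
wrist_force: [-0.5, -0.2, -0.2]
gripper_width: 0.257
finger_force: 0.0
```

Request:
apply_moves --increments '[{"twist": [0, 0, 0], "translation": [0, 0.001, 0], "gripper": 190}]'

```text
t: 20.05
eef_pos: [533.2, 15.9, 74.5]
tool_rot: [0.608, 0.794, -0.001, -0.001]
wrist_force: [-2.7, -0.8, 1.2]
gripper_width: 0.255
finger_force: 1.0
```

Request:
apply_moves --increments '[{"twist": [0, 0, 0], "translation": [0, 0.0007, 0], "gripper": 190}]'

```text
t: 20.18
eef_pos: [533.2, 15.9, 74.4]
tool_rot: [0.608, 0.794, -0.001, -0.001]
wrist_force: [-4.2, -1.2, 1.3]
gripper_width: 0.256
finger_force: 1.9
```

Request:
apply_moves --increments '[{"twist": [0, 0, 0], "translation": [0, 0.0007, 0], "gripper": 190}]'

```text
t: 20.3
eef_pos: [533.8, 16.0, 74.5]
tool_rot: [0.608, 0.794, -0.001, -0.001]
wrist_force: [-3.6, -0.9, 0.4]
gripper_width: 0.252
finger_force: 1.7
```

Request:
apply_moves --increments '[{"twist": [0, 0, 0], "translation": [0, 0.0007, 0], "gripper": 190}]'

```text
t: 20.42
eef_pos: [535.3, 16.4, 74.6]
tool_rot: [0.608, 0.794, -0.0, -0.001]
wrist_force: [-2.9, -0.1, -0.7]
gripper_width: 0.257
finger_force: 1.6
```

Request:
apply_moves --increments '[{"twist": [0, 0, 0], "translation": [0, 0.0007, 0], "gripper": 190}]'

```text
t: 20.55
eef_pos: [536.2, 16.8, 74.6]
tool_rot: [0.608, 0.794, -0.0, -0.0]
wrist_force: [-2.9, -0.3, -0.9]
gripper_width: 0.251
finger_force: 1.6
```

```bash
python3 -c "
from m import *
st()"
```

```text
t 20.55 tcp [536.2  16.8  74.6] fix -79.6 0.7 yaw_y deg 15.16 tilt 0.05 q7 0.5 Ffix [-2.92  0.48 -0.88] w 0.251 maxv 0.014
```

Drag now averages about 4.1 N (pull 4.8, push 3.4) against about 1.7 N on the same scale when free, so the shoe bears with about 2.5 N. It needs roughly 0.42 rad more. Seating the blade, then back to the screw.

Request:
apply_moves --increments '[{"twist": [0, 0, 0], "translation": [0, 0.001, 0], "gripper": 190}, {"twist": [0, 0, 0], "translation": [0, 0.001, 0], "gripper": 190}, {"twist": [0, 0, 0], "translation": [0, 0.0005, 0], "gripper": 190}]'

```text
t: 20.92
eef_pos: [537.0, 16.9, 74.4]
tool_rot: [0.608, 0.794, -0.001, -0.002]
wrist_force: [-7.1, -1.2, 2.2]
gripper_width: 0.253
finger_force: 4.1
```

Request:
apply_moves --increments '[{"twist": [0, 0, 0], "translation": [0, -0.005, 0], "gripper": 180}, {"twist": [0, 0, 0], "translation": [0, 0, -0.044], "gripper": 160}, {"twist": [0, 0, 0], "translation": [0, 0, -0.044], "gripper": 140}, {"twist": [0, 0, 0], "translation": [0.001, 0.045, 0], "gripper": 140}, {"twist": [0, 0, 0], "translation": [0, 0.045, 0], "gripper": 140}]'

```text
t: 21.55
eef_pos: [623.8, 41.9, 165.1]
tool_rot: [0.607, 0.794, 0.003, 0.002]
wrist_force: [0.1, 0.4, -0.9]
gripper_width: 0.45
finger_force: 0.0
```

Request:
apply_moves --increments '[{"twist": [0, 0, 9.5], "translation": [0, 0, 0], "gripper": 140}, {"twist": [0, 0, 9.5], "translation": [0, 0, 0], "gripper": 140}, {"twist": [0, 0, 9.5], "translation": [0, 0, 0], "gripper": 140}, {"twist": [0, 0, 9.5], "translation": [0, 0, 0], "gripper": 140}, {"twist": [0, 0, 9.3], "translation": [0, 0, 0], "gripper": 140}]'

```text
t: 22.18
eef_pos: [622.3, 41.2, 163.6]
tool_rot: [0.876, 0.482, 0.002, 0.001]
wrist_force: [-0.6, -0.0, -0.6]
gripper_width: 0.445
finger_force: 0.0
```

Request:
apply_moves --increments '[{"twist": [0, 0, 0], "translation": [0, 0, 0], "gripper": 140}, {"twist": [0, 0, 0], "translation": [0, 0, 0], "gripper": 140}]'

```text
t: 22.42
eef_pos: [621.4, 40.9, 163.2]
tool_rot: [0.875, 0.485, 0.001, 0.0]
wrist_force: [0.9, 0.5, 0.1]
gripper_width: 0.451
finger_force: 0.0
```

```bash
python3 -c "
from m import *
b=st(); R=Ro.from_quat(b['tool_rot']).as_matrix(); print(R.T@(np.array([621.8,40.9,112])-b['eef_pos']))"
```

```text
t 22.43 tcp [621.4  40.9 163.2] fix 9.0 1.5 yaw_y deg -31.98 tilt 0.09 q7 -0.29 Ffix [1.02 0.21 0.12] w 0.451 maxv 0.008
[ 0.1213825   0.26519762 51.18071327]
```

Request:
apply_moves --increments '[{"twist": [0, 0, 0], "translation": [0, 0, 0.025], "gripper": 140}, {"twist": [0, 0, 0], "translation": [0, 0, 0.026], "gripper": 140}, {"twist": [0, 0, 0], "translation": [0, 0, 0], "gripper": 255}, {"twist": [0, 0, 0], "translation": [0, 0, 0], "gripper": 255}, {"twist": [0, 0, 0], "translation": [0, 0, 0], "gripper": 255}]'

```text
t: 23.05
eef_pos: [621.2, 40.4, 112.4]
tool_rot: [0.875, 0.484, 0.0, 0.0]
wrist_force: [0.4, 0.1, -4.7]
gripper_width: 0.109
finger_force: 33.4
```

Request:
apply_moves --increments '[{"twist": [0, 0, 0], "translation": [0, 0, 0], "gripper": 255}, {"twist": [0, 0, 8], "translation": [0, 0, 0.0001], "gripper": 255}, {"twist": [0, 0, 8], "translation": [0, 0, 0.0001], "gripper": 255}, {"twist": [0, 0, 8], "translation": [0, 0, 0.0001], "gripper": 255}, {"twist": [0, 0, 0], "translation": [0, 0, 0], "gripper": 255}]'

```text
t: 23.68
eef_pos: [621.0, 40.7, 112.1]
tool_rot: [0.956, 0.292, 0.0, 0.0]
wrist_force: [-0.9, 0.3, -0.4]
gripper_width: 0.108
finger_force: 34.1
```

Request:
apply_moves --increments '[{"twist": [0, 0, 0], "translation": [0, 0, 0], "gripper": 255}]'

```text
t: 23.8
eef_pos: [621.0, 40.6, 112.1]
tool_rot: [0.956, 0.292, 0.0, -0.0]
wrist_force: [-0.9, -0.5, 1.2]
gripper_width: 0.11
finger_force: 34.2
```

```bash
python3 -c "
from m import *
st()"
```

```text
t 23.80 tcp [621.   40.6 112.1] fix 8.5 1.4 yaw_y deg -56.03 tilt 0.04 q7 -0.59 Ffix [-1.01 -0.27  1.17] w 0.11 maxv 0.005
```

Request:
apply_moves --increments '[{"twist": [0, 0, 0], "translation": [0, 0, 0], "gripper": 140}, {"twist": [0, 0, 0], "translation": [0, 0, 0], "gripper": 140}, {"twist": [0, 0, 0], "translation": [0, 0, -0.024], "gripper": 140}, {"twist": [0, 0, 0], "translation": [0, 0, -0.025], "gripper": 140}, {"twist": [0, 0, 0], "translation": [0, 0, 0], "gripper": 140}]'

```text
t: 24.42
eef_pos: [622.3, 40.3, 162.5]
tool_rot: [0.957, 0.291, 0.002, 0.0]
wrist_force: [0.1, -0.5, -0.6]
gripper_width: 0.45
finger_force: 0.0
```

```bash
python3 -c "
from m import *
st()"
```

```text
t 24.43 tcp [622.3  40.3 162.5] fix 9.6 0.7 yaw_y deg -56.13 tilt 0.25 q7 -0.63 Ffix [-0.02 -0.5  -0.63] w 0.45 maxv 0.04
```

Turned 24° more, cleanly. Trying the blade again.

Request:
apply_moves --increments '[{"twist": [0, 0, -10.2], "translation": [0, 0, 0], "gripper": 140}, {"twist": [0, 0, -10.2], "translation": [0, 0, 0], "gripper": 140}, {"twist": [0, 0, -10.2], "translation": [0, 0, 0], "gripper": 140}, {"twist": [0, 0, -10.2], "translation": [0, 0, 0], "gripper": 140}, {"twist": [0, 0, -10.2], "translation": [0, 0, 0], "gripper": 140}]'

```text
t: 25.05
eef_pos: [620.2, 40.7, 159.5]
tool_rot: [0.736, 0.677, -0.001, -0.001]
wrist_force: [0.6, -0.5, 0.3]
gripper_width: 0.451
finger_force: 0.0
```

Request:
apply_moves --increments '[{"twist": [0, 0, -10.2], "translation": [0, 0, 0], "gripper": 140}, {"twist": [0, 0, -10.2], "translation": [0, 0, 0], "gripper": 140}, {"twist": [0, 0, 0], "translation": [-0.001, -0.046, 0], "gripper": 140}, {"twist": [0, 0, 0], "translation": [0, -0.046, 0], "gripper": 140}, {"twist": [0, 0, 0], "translation": [0, 0, 0], "gripper": 140}]'

```text
t: 25.68
eef_pos: [528.4, 14.3, 159.4]
tool_rot: [0.608, 0.794, -0.001, -0.002]
wrist_force: [1.8, 0.1, -0.2]
gripper_width: 0.45
finger_force: 0.0
```

Request:
apply_moves --increments '[{"twist": [0, 0, 0], "translation": [0, 0, 0], "gripper": 140}, {"twist": [0, 0, 0], "translation": [0, 0, 0], "gripper": 140}]'

```text
t: 25.92
eef_pos: [533.5, 16.0, 160.5]
tool_rot: [0.607, 0.795, 0.0, 0.0]
wrist_force: [0.0, -0.4, 0.1]
gripper_width: 0.448
finger_force: 0.0
```

```bash
python3 -c "
from m import *
st()"
```

```text
t 25.93 tcp [533.5  16.  160.5] fix -82.4 0.6 yaw_y deg 15.32 tilt 0.05 q7 0.42 Ffix [-0.08 -0.36  0.15] w 0.448 maxv 0.004
```

Request:
apply_moves --increments '[{"twist": [0, 0, 0], "translation": [0, -0.001, 0.043], "gripper": 140}, {"twist": [0, 0, 0], "translation": [0, 0, 0.042], "gripper": 140}, {"twist": [0, 0, 0], "translation": [0, 0, 0], "gripper": 190}, {"twist": [0, 0, 0], "translation": [0, 0, 0], "gripper": 190}, {"twist": [0, 0, 0], "translation": [0, 0, 0], "gripper": 190}]'

```text
t: 26.55
eef_pos: [533.0, 15.2, 77.3]
tool_rot: [0.607, 0.795, 0.001, 0.001]
wrist_force: [0.0, 0.5, -0.6]
gripper_width: 0.257
finger_force: 0.0
```

Request:
apply_moves --increments '[{"twist": [0, 0, 0], "translation": [0, -0.002, 0], "gripper": 190}, {"twist": [0, 0, 0], "translation": [0, -0.002, 0], "gripper": 190}, {"twist": [0, 0, 0], "translation": [0, -0.0015, 0], "gripper": 190}, {"twist": [0, 0, 0], "translation": [0, -0.001, 0], "gripper": 190}]'

```text
t: 27.05
eef_pos: [527.2, 14.0, 76.2]
tool_rot: [0.607, 0.795, 0.002, 0.002]
wrist_force: [5.9, 0.6, -1.8]
gripper_width: 0.253
finger_force: 2.8
```

Request:
apply_moves --increments '[{"twist": [0, 0, 0], "translation": [0, -0.001, 0], "gripper": 190}]'

```text
t: 27.18
eef_pos: [526.5, 13.8, 76.2]
tool_rot: [0.607, 0.795, 0.002, 0.002]
wrist_force: [4.6, 1.0, -1.2]
gripper_width: 0.253
finger_force: 2.8
```

Request:
apply_moves --increments '[{"twist": [0, 0, 0], "translation": [0, -0.001, 0], "gripper": 190}]'

```text
t: 27.3
eef_pos: [525.5, 13.5, 76.2]
tool_rot: [0.607, 0.795, 0.002, 0.002]
wrist_force: [6.3, 1.4, -1.7]
gripper_width: 0.256
finger_force: 2.8
```

Request:
apply_moves --increments '[{"twist": [0, 0, 0], "translation": [0, -0.001, 0], "gripper": 190}]'

```text
t: 27.42
eef_pos: [524.6, 13.2, 76.2]
tool_rot: [0.607, 0.795, 0.002, 0.002]
wrist_force: [5.2, 1.0, -2.0]
gripper_width: 0.256
finger_force: 2.8
```

Request:
apply_moves --increments '[{"twist": [0, 0, 0], "translation": [0, -0.001, 0], "gripper": 190}]'

```text
t: 27.55
eef_pos: [523.6, 12.9, 76.2]
tool_rot: [0.607, 0.795, 0.002, 0.002]
wrist_force: [5.1, 2.7, -1.4]
gripper_width: 0.254
finger_force: 2.8
```

```bash
python3 -c "
from m import *
st()"
```

```text
t 27.55 tcp [523.6  12.9  76.2] fix -92.8 0.3 yaw_y deg 15.29 tilt 0.29 q7 0.51 Ffix [ 5.65  1.22 -1.36] w 0.254 maxv 0.018
```

Request:
apply_moves --increments '[{"twist": [0, 0, 0], "translation": [0, 0.004, 0], "gripper": 190}, {"twist": [0, 0, 0], "translation": [0, 0.004, 0], "gripper": 190}, {"twist": [0, 0, 0], "translation": [0, 0.003, 0], "gripper": 190}, {"twist": [0, 0, 0], "translation": [0, 0.0015, 0], "gripper": 190}]'

```text
t: 28.05
eef_pos: [532.9, 15.6, 75.4]
tool_rot: [0.607, 0.795, -0.001, -0.001]
wrist_force: [-2.7, -0.8, 1.7]
gripper_width: 0.256
finger_force: 1.1
```

Request:
apply_moves --increments '[{"twist": [0, 0, 0], "translation": [0, 0.0007, 0], "gripper": 190}]'

```text
t: 28.18
eef_pos: [532.9, 15.6, 75.4]
tool_rot: [0.607, 0.795, -0.001, -0.001]
wrist_force: [-3.4, -1.8, 2.2]
gripper_width: 0.252
finger_force: 1.8
```

Request:
apply_moves --increments '[{"twist": [0, 0, 0], "translation": [0, 0.0007, 0], "gripper": 190}]'

```text
t: 28.3
eef_pos: [532.9, 15.6, 75.3]
tool_rot: [0.607, 0.795, -0.001, -0.002]
wrist_force: [-6.8, -1.2, 4.4]
gripper_width: 0.258
finger_force: 3.1
```

Request:
apply_moves --increments '[{"twist": [0, 0, 0], "translation": [0, 0.0007, 0], "gripper": 190}]'

```text
t: 28.42
eef_pos: [532.9, 15.6, 75.2]
tool_rot: [0.607, 0.795, -0.002, -0.002]
wrist_force: [-6.7, -1.9, 5.6]
gripper_width: 0.254
finger_force: 3.8
```

Request:
apply_moves --increments '[{"twist": [0, 0, 0], "translation": [0, 0.0007, 0], "gripper": 190}]'

```text
t: 28.55
eef_pos: [532.9, 15.6, 75.2]
tool_rot: [0.607, 0.795, -0.002, -0.003]
wrist_force: [-9.2, -2.2, 6.6]
gripper_width: 0.252
finger_force: 4.6
```

```bash
python3 -c "
from m import *
st()"
```

```text
t 28.55 tcp [532.9  15.6  75.2] fix -83.1 0.4 yaw_y deg 15.23 tilt 0.38 q7 0.51 Ffix [-9.45  0.3   6.64] w 0.252 maxv 0.015
```

The push sticks 4 mm short of home because the finger also bears down on the grip (6.6 N), which adds friction. Correcting for that, the drag itself comes to about 6 N both ways. Backing off and pushing again lower on the grip, with a slight lift to take off the downward load.

Request:
apply_moves --increments '[{"twist": [0, 0, 0], "translation": [0, -0.006, 0], "gripper": 190}, {"twist": [0, 0, 0], "translation": [0, 0, 0.009], "gripper": 190}, {"twist": [0, 0, 0], "translation": [0, 0, 0], "gripper": 190}]'

```text
t: 28.92
eef_pos: [530.2, 15.1, 65.9]
tool_rot: [0.607, 0.795, -0.0, -0.0]
wrist_force: [0.6, 0.4, 0.1]
gripper_width: 0.254
finger_force: 0.0
```

Request:
apply_moves --increments '[{"twist": [0, 0, 0], "translation": [0, 0.003, 0], "gripper": 190}, {"twist": [0, 0, 0], "translation": [0, 0.001, -0.0002], "gripper": 190}]'

```text
t: 29.18
eef_pos: [533.0, 15.6, 66.4]
tool_rot: [0.607, 0.795, -0.001, -0.001]
wrist_force: [-4.7, -1.5, 0.2]
gripper_width: 0.25
finger_force: 2.2
```

Request:
apply_moves --increments '[{"twist": [0, 0, 0], "translation": [0, 0.0007, -0.0004], "gripper": 190}]'

```text
t: 29.3
eef_pos: [533.1, 15.7, 66.6]
tool_rot: [0.607, 0.795, -0.001, -0.001]
wrist_force: [-4.1, -1.8, -0.1]
gripper_width: 0.256
finger_force: 2.9
```

Request:
apply_moves --increments '[{"twist": [0, 0, 0], "translation": [0, 0.0007, -0.0004], "gripper": 190}]'

```text
t: 29.42
eef_pos: [533.1, 15.7, 66.8]
tool_rot: [0.607, 0.795, -0.002, -0.002]
wrist_force: [-5.9, -1.7, -1.6]
gripper_width: 0.257
finger_force: 3.3
```

```bash
python3 -c "
from m import *
st()"
```

```text
t 29.43 tcp [533.1  15.7  66.8] fix -82.9 0.5 yaw_y deg 15.24 tilt 0.28 q7 0.52 Ffix [-6.18 -0.11 -1.61] w 0.257 maxv 0.017
```

Request:
apply_moves --increments '[{"twist": [0, 0, 0], "translation": [0, 0.0005, -0.0001], "gripper": 190}]'

```text
t: 29.55
eef_pos: [533.1, 15.7, 66.8]
tool_rot: [0.607, 0.795, -0.002, -0.002]
wrist_force: [-6.7, -3.9, -1.1]
gripper_width: 0.256
finger_force: 3.7
```

Request:
apply_moves --increments '[{"twist": [0, 0, 0], "translation": [0, 0.0005, -0.0001], "gripper": 190}]'

```text
t: 29.68
eef_pos: [533.1, 15.7, 66.8]
tool_rot: [0.607, 0.795, -0.002, -0.003]
wrist_force: [-8.1, -1.6, -0.1]
gripper_width: 0.253
finger_force: 3.9
```

Request:
apply_moves --increments '[{"twist": [0, 0, 0], "translation": [0, 0.0005, -0.0001], "gripper": 190}]'

```text
t: 29.8
eef_pos: [533.5, 15.9, 66.8]
tool_rot: [0.607, 0.795, -0.002, -0.003]
wrist_force: [-6.5, -2.4, -0.1]
gripper_width: 0.257
finger_force: 4.0
```

```bash
python3 -c "
from m import *
st()"
```

```text
t 29.80 tcp [533.5  15.9  66.8] fix -82.5 0.6 yaw_y deg 15.23 tilt 0.4 q7 0.52 Ffix [-6.93 -0.57 -0.1 ] w 0.257 maxv 0.009
```

Request:
apply_moves --increments '[{"twist": [0, 0, 0], "translation": [0, 0.0007, -0.0001], "gripper": 190}]'

```text
t: 29.92
eef_pos: [534.1, 16.0, 66.9]
tool_rot: [0.607, 0.795, -0.002, -0.003]
wrist_force: [-8.4, -2.7, -1.0]
gripper_width: 0.257
finger_force: 4.1
```

Request:
apply_moves --increments '[{"twist": [0, 0, 0], "translation": [0, 0.0007, -0.0001], "gripper": 190}]'

```text
t: 30.05
eef_pos: [534.6, 16.2, 67.0]
tool_rot: [0.607, 0.795, -0.002, -0.003]
wrist_force: [-8.6, -2.3, 0.7]
gripper_width: 0.256
finger_force: 4.2
```

Request:
apply_moves --increments '[{"twist": [0, 0, 0], "translation": [0, 0.0007, -0.0001], "gripper": 190}]'

```text
t: 30.18
eef_pos: [535.2, 16.4, 67.0]
tool_rot: [0.607, 0.795, -0.003, -0.003]
wrist_force: [-8.7, -2.0, -0.2]
gripper_width: 0.253
finger_force: 4.3
```

Request:
apply_moves --increments '[{"twist": [0, 0, 0], "translation": [0, 0.0007, 0], "gripper": 190}]'

```text
t: 30.3
eef_pos: [535.8, 16.6, 67.0]
tool_rot: [0.607, 0.795, -0.003, -0.003]
wrist_force: [-8.9, -1.8, 0.5]
gripper_width: 0.254
finger_force: 4.2
```

```bash
python3 -c "
from m import *
st()"
```

```text
t 30.30 tcp [535.8  16.6  67. ] fix -80.1 0.6 yaw_y deg 15.22 tilt 0.45 q7 0.52 Ffix [-9.02  0.61  0.5 ] w 0.254 maxv 0.012
```

Pushing, it slides at about 8.8 N, but pulling took about 5.6 N. The high contact tips the blade and biases the reading. I'll repeat the try with the tool tilted 2°, so only the fingertips touch, low on the grip.

Request:
apply_moves --increments '[{"twist": [0, 0, 0], "translation": [0, -0.0085, 0], "gripper": 190}, {"twist": [2, 0, 0], "translation": [0, 0, 0.005], "gripper": 190}, {"twist": [0, 0, 0], "translation": [0, 0, 0], "gripper": 190}]'

```text
t: 30.68
eef_pos: [533.0, 15.8, 63.2]
tool_rot: [0.606, 0.795, -0.013, -0.01]
wrist_force: [0.2, 0.2, 0.4]
gripper_width: 0.254
finger_force: 0.0
```

```bash
python3 -c "
from m import *
st()"
```

```text
t 30.68 tcp [533.   15.8  63.2] fix -82.9 0.6 yaw_y deg 15.33 tilt 1.92 q7 0.51 Ffix [0.26 0.14 0.36] w 0.254 maxv 0.013
```

Request:
apply_moves --increments '[{"twist": [0, 0, 0], "translation": [0, -0.002, 0], "gripper": 190}, {"twist": [0, 0, 0], "translation": [0, -0.002, 0], "gripper": 190}, {"twist": [0, 0, 0], "translation": [0, -0.001, 0], "gripper": 190}]'

```text
t: 31.05
eef_pos: [526.4, 13.8, 63.4]
tool_rot: [0.607, 0.795, -0.014, -0.011]
wrist_force: [-1.0, 0.5, -0.8]
gripper_width: 0.252
finger_force: 0.1
```

Request:
apply_moves --increments '[{"twist": [0, 0, 0], "translation": [0, -0.001, 0], "gripper": 190}]'

```text
t: 31.18
eef_pos: [526.3, 13.7, 63.6]
tool_rot: [0.607, 0.795, -0.013, -0.01]
wrist_force: [2.4, 0.5, -2.2]
gripper_width: 0.255
finger_force: 1.3
```

Request:
apply_moves --increments '[{"twist": [0, 0, 0], "translation": [0, -0.001, 0], "gripper": 190}]'

```text
t: 31.3
eef_pos: [526.1, 13.7, 63.7]
tool_rot: [0.607, 0.795, -0.013, -0.009]
wrist_force: [5.5, 0.6, -3.4]
gripper_width: 0.253
finger_force: 2.6
```

Request:
apply_moves --increments '[{"twist": [0, 0, 0], "translation": [0, -0.001, 0], "gripper": 190}]'

```text
t: 31.42
eef_pos: [525.6, 13.6, 63.8]
tool_rot: [0.607, 0.795, -0.013, -0.009]
wrist_force: [4.8, 1.7, -4.0]
gripper_width: 0.257
finger_force: 2.7
```

Request:
apply_moves --increments '[{"twist": [0, 0, 0], "translation": [0, -0.001, 0], "gripper": 190}]'

```text
t: 31.55
eef_pos: [524.7, 13.3, 63.9]
tool_rot: [0.607, 0.795, -0.012, -0.009]
wrist_force: [5.2, 1.4, -3.1]
gripper_width: 0.253
finger_force: 2.8
```

```bash
python3 -c "
from m import *
st()"
```

```text
t 31.55 tcp [524.7  13.3  63.9] fix -91.6 0.4 yaw_y deg 15.28 tilt 1.76 q7 0.51 Ffix [ 5.37 -0.06 -3.05] w 0.253 maxv 0.02
```

Request:
apply_moves --increments '[{"twist": [0, 0, 0], "translation": [0, 0.006, 0], "gripper": 190}, {"twist": [-4, 0, 0], "translation": [0, 0, 0], "gripper": 190}, {"twist": [0, 0, 0], "translation": [0, 0.003, 0], "gripper": 190}, {"twist": [0, 0, 0], "translation": [0, 0.002, 0], "gripper": 190}]'

```text
t: 32.05
eef_pos: [533.7, 15.8, 63.6]
tool_rot: [0.607, 0.795, 0.014, 0.01]
wrist_force: [-0.8, -0.3, 0.3]
gripper_width: 0.253
finger_force: 0.0
```

```bash
python3 -c "
from m import *
st()"
```

```text
t 32.05 tcp [533.7  15.8  63.6] fix -82.3 0.4 yaw_y deg 15.27 tilt 1.96 q7 0.54 Ffix [-0.82 -0.07  0.32] w 0.253 maxv 0.045
```

Request:
apply_moves --increments '[{"twist": [0, 0, 0], "translation": [0, 0.001, 0], "gripper": 190}]'

```text
t: 32.17
eef_pos: [534.3, 16.0, 63.4]
tool_rot: [0.607, 0.795, 0.013, 0.01]
wrist_force: [-1.8, 0.3, 2.0]
gripper_width: 0.256
finger_force: 1.1
```

Request:
apply_moves --increments '[{"twist": [0, 0, 0], "translation": [0, 0.001, 0], "gripper": 190}]'

```text
t: 32.3
eef_pos: [534.3, 16.0, 63.2]
tool_rot: [0.607, 0.795, 0.013, 0.009]
wrist_force: [-4.2, -1.2, 3.0]
gripper_width: 0.255
finger_force: 2.1
```

Request:
apply_moves --increments '[{"twist": [0, 0, 0], "translation": [0, 0.001, 0], "gripper": 190}]'

```text
t: 32.42
eef_pos: [534.4, 16.0, 63.2]
tool_rot: [0.607, 0.795, 0.012, 0.009]
wrist_force: [-6.5, -2.5, 4.4]
gripper_width: 0.254
finger_force: 3.4
```

Request:
apply_moves --increments '[{"twist": [0, 0, 0], "translation": [0, 0.0007, 0], "gripper": 190}]'

```text
t: 32.55
eef_pos: [534.4, 16.0, 63.1]
tool_rot: [0.607, 0.795, 0.012, 0.008]
wrist_force: [-7.5, -1.8, 6.1]
gripper_width: 0.258
finger_force: 3.9
```

```bash
python3 -c "
from m import *
st()"
```

```text
t 32.55 tcp [534.4  16.   63.1] fix -81.6 0.5 yaw_y deg 15.24 tilt 1.69 q7 0.54 Ffix [-7.74  0.29  6.08] w 0.258 maxv 0.015
```

Request:
apply_moves --increments '[{"twist": [0, 0, 0], "translation": [0, 0, -0.0007], "gripper": 190}]'

```text
t: 32.67
eef_pos: [534.4, 16.1, 63.4]
tool_rot: [0.607, 0.795, 0.012, 0.009]
wrist_force: [-4.6, -2.1, -1.9]
gripper_width: 0.258
finger_force: 2.3
```

Request:
apply_moves --increments '[{"twist": [0, 0, 0], "translation": [0, 0.0003, -0.0007], "gripper": 190}]'

```text
t: 32.8
eef_pos: [534.5, 16.2, 63.8]
tool_rot: [0.607, 0.795, 0.012, 0.009]
wrist_force: [-5.3, -2.4, -1.9]
gripper_width: 0.252
finger_force: 2.7
```

Request:
apply_moves --increments '[{"twist": [0, 0, 0], "translation": [0, 0.0004, -0.0003], "gripper": 190}]'

```text
t: 32.92
eef_pos: [534.5, 16.2, 64.0]
tool_rot: [0.607, 0.795, 0.012, 0.008]
wrist_force: [-5.8, -2.2, -2.7]
gripper_width: 0.256
finger_force: 3.0
```

Request:
apply_moves --increments '[{"twist": [0, 0, 0], "translation": [0, 0.0004, -0.0002], "gripper": 190}]'

```text
t: 33.05
eef_pos: [534.5, 16.2, 64.0]
tool_rot: [0.607, 0.795, 0.011, 0.008]
wrist_force: [-5.8, -2.8, -3.5]
gripper_width: 0.254
finger_force: 3.3
```

```bash
python3 -c "
from m import *
st()"
```

```text
t 33.05 tcp [534.5  16.2  64. ] fix -81.4 0.6 yaw_y deg 15.24 tilt 1.59 q7 0.54 Ffix [-6.37 -1.12 -3.5 ] w 0.254 maxv 0.009
```

Request:
apply_moves --increments '[{"twist": [0, 0, 0], "translation": [0, 0.0003, 0.0003], "gripper": 190}]'

```text
t: 33.17
eef_pos: [534.6, 16.3, 63.7]
tool_rot: [0.607, 0.795, 0.011, 0.008]
wrist_force: [-5.3, -2.3, -2.1]
gripper_width: 0.257
finger_force: 3.2
```

Request:
apply_moves --increments '[{"twist": [0, 0, 0], "translation": [0, 0.0004, 0.0001], "gripper": 190}]'

```text
t: 33.3
eef_pos: [535.1, 16.6, 63.6]
tool_rot: [0.607, 0.795, 0.011, 0.008]
wrist_force: [-5.7, -1.9, -2.3]
gripper_width: 0.253
finger_force: 3.2
```

Request:
apply_moves --increments '[{"twist": [0, 0, 0], "translation": [0, 0.0005, 0], "gripper": 190}]'

```text
t: 33.42
eef_pos: [535.6, 16.8, 63.6]
tool_rot: [0.607, 0.795, 0.011, 0.008]
wrist_force: [-6.0, -2.2, -2.7]
gripper_width: 0.252
finger_force: 3.2
```

Request:
apply_moves --increments '[{"twist": [0, 0, 0], "translation": [0, 0.0005, 0], "gripper": 190}]'

```text
t: 33.55
eef_pos: [536.1, 16.9, 63.6]
tool_rot: [0.607, 0.795, 0.011, 0.008]
wrist_force: [-5.5, -1.6, -2.9]
gripper_width: 0.255
finger_force: 3.2
```

```bash
python3 -c "
from m import *
st()"
```

```text
t 33.55 tcp [536.1  16.9  63.6] fix -79.7 0.9 yaw_y deg 15.25 tilt 1.58 q7 0.54 Ffix [-5.71 -0.11 -2.87] w 0.255 maxv 0.009
```

Sliding both ways with low contact takes about 5.5–6 N, as wanted. Seating the blade the last millimetre against the stop, then backing off and lifting clear.

Request:
apply_moves --increments '[{"twist": [0, 0, 0], "translation": [0, 0.0006, 0], "gripper": 190}, {"twist": [0, 0, 0], "translation": [0, 0.0006, 0], "gripper": 190}]'

```text
t: 33.8
eef_pos: [537.2, 17.2, 63.6]
tool_rot: [0.607, 0.795, 0.011, 0.008]
wrist_force: [-6.3, -2.5, -2.0]
gripper_width: 0.259
finger_force: 3.2
```

Request:
apply_moves --increments '[{"twist": [0, 0, 0], "translation": [0, 0.0003, 0.0002], "gripper": 190}]'

```text
t: 33.92
eef_pos: [537.2, 17.2, 63.4]
tool_rot: [0.607, 0.795, 0.011, 0.007]
wrist_force: [-6.9, -2.2, -2.2]
gripper_width: 0.251
finger_force: 3.7
```

```bash
python3 -c "
from m import *
st()"
```

```text
t 33.92 tcp [537.2  17.2  63.4] fix -78.6 0.9 yaw_y deg 15.25 tilt 1.54 q7 0.54 Ffix [-7.24 -0.25 -2.22] w 0.251 maxv 0.006
```

Request:
apply_moves --increments '[{"twist": [0, 0, 0], "translation": [0, -0.003, 0], "gripper": 190}, {"twist": [0, 0, 0], "translation": [0, -0.004, 0], "gripper": 170}, {"twist": [2, 0, 0], "translation": [0, 0, 0], "gripper": 150}, {"twist": [0, 0, 0], "translation": [0, 0, 0], "gripper": 140}, {"twist": [0, 0, 0], "translation": [0, 0, -0.04], "gripper": 140}]'

```text
t: 34.55
eef_pos: [532.9, 16.2, 103.4]
tool_rot: [0.607, 0.795, -0.002, -0.001]
wrist_force: [0.5, 0.1, 0.2]
gripper_width: 0.453
finger_force: 0.0
```

Request:
apply_moves --increments '[{"twist": [0, 0, 0], "translation": [0, 0, -0.05], "gripper": 140}, {"twist": [0, 0, 0], "translation": [0, 0, -0.05], "gripper": 140}, {"twist": [0, 0, 0], "translation": [0, -0.02, -0.02], "gripper": 140}, {"twist": [0, 0, 0], "translation": [0, 0, 0], "gripper": 140}, {"twist": [0, 0, 0], "translation": [0, 0, 0], "gripper": 140}]'

```text
t: 35.17
eef_pos: [515.0, 11.2, 224.2]
tool_rot: [0.607, 0.795, 0.0, -0.0]
wrist_force: [0.2, 1.0, 0.3]
gripper_width: 0.454
finger_force: 0.0
```

Run:
```python
from m import *
st(); c=eyes.calibration('wrist'); im=eyes.grab_frame('wrist')[...,::-1]; cv2.imwrite('pics/w5.png',im)
print(proj(c,[F(-83,0,102),F(48,0,53)]))
```

```text
t 35.17 tcp [515.   11.2 224.2] fix -101.6 0.9 yaw_y deg 15.29 tilt 0.03 q7 0.35 Ffix [0.43 0.9  0.33] w 0.454 maxv 0.023
[[344.96744445 226.88832335]
 [491.41796534 210.47265519]]
```

View pics/w5.png

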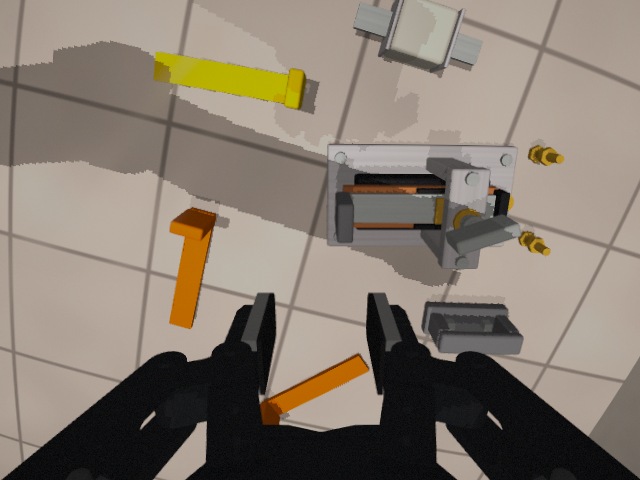

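The grip top is at about (345,228), and the home position predicts (345,227), so the blade is home. The fuse, carrier and bolts stand as before, and the robot is clear.

```bash
python3 -c "
from rig import sign_off
print(sign_off())"
```

```text
the job is handed in; nothing more can be done
None
```

I handed the job in with the blade home against the stop and a measured drag of about 6 N (roughly 5.4 N pulling, 6 N pushing). The fuse, carrier and bolts looked undisturbed in the last picture. One try with the fingers too high on the grip took about 9 N to slide the blade, and the hand-in gave no verdict.

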